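# Test spare rack springs and restock the tube rack

## Robot

A 7-joint arm with a two-finger parallel gripper is mounted at the origin on the work surface. World frame = base frame: x ahead of the robot, y to its left, z up, the work surface at z = 0. Lengths are in m, angles in degrees, forces in N, time in s.
With the tool pointing down it reaches from about 0.4 to 0.85 m from the base axis. Payload 10.4 kg.
Tool frame: the origin (TCP) lies at the very end of the fingers, on their centre line; the grasp point (between the pads) lies env.tcp_to_grasp behind it (env.tcp_to_grasp is the distance from the TCP to the grasp point, in m); z points along the fingers, y is the direction in which the jaws open and shut (so a half turn about z gives the same grasp; the last joint's range is limited). The gripper opens to 87 mm and grips with 3 to 60 N. Pads are 19 mm wide; open, the fingers measure 117 mm over their backs; the gripper's body (75 mm by 190 mm) begins 51 mm behind the grasp point.
Start: joints at [68.606, 19.034, -3.707, 83.658, 1.238, 77.344, -5.071], TCP at [0.215, -0.587, 0.223] pointing down, gripper open.
Joint ranges: [-148.97, 148.97], [-28.65, 121.19], [-84.17, 76.75], [9.2, 138.47], [-72.65, 252.65], [3.7, 117.97], [-149.18, 149.18]. Speed limits (degrees/s): [127.2, 127.2, 159.86, 159.86, 180, 180, 180].

## Interface

Orientations are given as [roll, pitch, yaw] about the fixed x, y, z axes, in that order (R = Rz(yaw) Ry(pitch) Rx(roll)).
In Python, from plant import readout, cams, order, env gives the robot as it stands.
- The arm moves only by the shell command python3 -m jog 'ROWS' [FORCE]. ROWS is JSON, a list that holds one entry, the list of rows, each a list of 7 numbers: the opening, from 0 (shut) to 1 (fully open), then the shift along the world's x, y, z in m, then the turn, a rotation vector about the world's x, y, z in degrees. In form: [[[claw, dx, dy, dz, ax, ay, az], ...]]. A call has exactly 8 rows; each row shifts and turns the commanded pose from where the row before left it; what a row does not reach is not made up. A row lasts 1/10 s, in which the tool goes at most 50 mm and 8.59 degrees, less where a joint would pass 70% of its speed; a pose out of reach is approached as far as the arm can. A call with a gripper value outside its range is refused whole. The fingers move at their own pace and stop on an object; FORCE is the grip in N (left out, the last holds). Time passes only in rows, so rows that do not move let the fingers close, or fill a call up. It gives the time, the measured TCP pose, the force and the opening at its end, in the units of the state.
- readout.read_state(): the state, without advancing time (a new reading comes with each control period).
- cams.grab_frame(name): name is "scene" or "side" or "wrist"; returns a dict with "image" (384x512x3 uint8, red, green, blue), "camera_matrix" (3x3 intrinsics, pixels), "dist_coeffs" ([k1, k2, p1, p2, k3] as OpenCV has them; the pictures are not rectified), "xyz" and "rotation" of the camera in the world; the wrist camera has in their place "mount" (4x4, takes a point from camera to tool coordinates, whose origin is the TCP and whose axes are the flange's). Camera axes: x right, y down, z forward; pixel columns grow to the right and rows downward; lengths in m; the calibration is good to about 2 mm. A picture is of the moment at which its call begins: read the wrist's pose just before it. There is no depth.
- order.finish_job(): hands the job in, once; it reports no verdict.
Trained networks look in a picture, given as the dict that the camera call returned (one of the last four; its "shot" number tells which), for a name from the list of things; names that differ only in an ending like _2 or _b are one class to them, and where a whole thing is asked for, a point or a joint stands for the part that bears it (a point fixed in the world has none). Each returns a list of dicts, best first, with "confidence" (0 to 1); they miss things now and then, are a little off and sometimes report something else, mostly with a low value. They report only what shows in the picture. A call takes as long as a camera call. They do not tell look-alikes from the thing itself.
- cams.cut_out(picture, name): "region" (384x512 bool, what is visible of it) and "at" ([column, row] in pixels, amid what is visible of it).
The state is a dict: "time_s": time; "q": joint angles; "joint_vel": joint speeds; "effort": joint torques, N m; "tcp_pos": TCP position; "tcp_rot": TCP orientation; "wrist_force": force on the tool from outside, world axes, zero at the start; "ft_torque": the same for the moment, N m; "opening": finger opening in m.
Only numpy, scipy, OpenCV 4.12 (cv2) and the standard library are available. Lean on these libraries where they do the work, as an engineer would, in place of code of your own. Each camera call takes 0.05 s, during which the arm holds its last target.

## Task

Test the loose spare spring cushions on the trolley one at a time, from the narrowest up to the widest: stand each upright in the middle of the tester's plate, press its cap straight down level with the white mark on the height post and not far below it, hold it there for two seconds and read the dial. Stand each spring that reads above 10 N (pointer past the long tick) upright in the middle of an empty rack cell, one to a cell, and put each one that reads less into the white tray. Leave the cushions already in the rack and everything else where they are.

Things in the scene. Friction and masses are not known exactly. Their poses are not given: they have to be found in the camera images.
- top_d30_a (a point): centre of the cap's top face, z up, of a loose spring cushion 30 mm wide (may be absent; one of each width at most; the letter tells nothing of its strength): grey round cup 30 mm across, 44 mm high, bare coil above it, flat steel cap 24 mm across; 74 mm tall when free, 140 g. Cap slides down up to 21 mm (4 to 18 N at the mark). Grip by the cup, 30 to 44 mm above its underside
- top_d30_b (a point): centre of the cap's top face, z up, of a loose spring cushion 30 mm wide (may be absent; one of each width at most; the letter tells nothing of its strength): grey round cup 30 mm across, 44 mm high, bare coil above it, flat steel cap 24 mm across; 74 mm tall when free, 140 g. Cap slides down up to 21 mm (4 to 18 N at the mark). Grip by the cup, 30 to 44 mm above its underside
- top_d37_a (a point): centre of the cap's top face, z up, of a loose spring cushion 37 mm wide (may be absent; one of each width at most; the letter tells nothing of its strength): grey round cup 37 mm across, 44 mm high, bare coil above it, flat steel cap 31 mm across; 74 mm tall when free, 140 g. Cap slides down up to 21 mm (4 to 18 N at the mark). Grip by the cup, 30 to 44 mm above its underside
- top_d37_b (a point): centre of the cap's top face, z up, of a loose spring cushion 37 mm wide (may be absent; one of each width at most; the letter tells nothing of its strength): grey round cup 37 mm across, 44 mm high, bare coil above it, flat steel cap 31 mm across; 74 mm tall when free, 140 g. Cap slides down up to 21 mm (4 to 18 N at the mark). Grip by the cup, 30 to 44 mm above its underside
- top_d44_a (a point): centre of the cap's top face, z up, of a loose spring cushion 44 mm wide (may be absent; one of each width at most; the letter tells nothing of its strength): grey round cup 44 mm across, 44 mm high, bare coil above it, flat steel cap 38 mm across; 74 mm tall when free, 140 g. Cap slides down up to 21 mm (4 to 18 N at the mark). Grip by the cup, 30 to 44 mm above its underside
- top_d44_b (a point): centre of the cap's top face, z up, of a loose spring cushion 44 mm wide (may be absent; one of each width at most; the letter tells nothing of its strength): grey round cup 44 mm across, 44 mm high, bare coil above it, flat steel cap 38 mm across; 74 mm tall when free, 140 g. Cap slides down up to 21 mm (4 to 18 N at the mark). Grip by the cup, 30 to 44 mm above its underside
- top_d51_a (a point): centre of the cap's top face, z up, of a loose spring cushion 51 mm wide (may be absent; one of each width at most; the letter tells nothing of its strength): grey round cup 51 mm across, 44 mm high, bare coil above it, flat steel cap 45 mm across; 74 mm tall when free, 140 g. Cap slides down up to 21 mm (4 to 18 N at the mark). Grip by the cup, 30 to 44 mm above its underside
- top_d51_b (a point): centre of the cap's top face, z up, of a loose spring cushion 51 mm wide (may be absent; one of each width at most; the letter tells nothing of its strength): grey round cup 51 mm across, 44 mm high, bare coil above it, flat steel cap 45 mm across; 74 mm tall when free, 140 g. Cap slides down up to 21 mm (4 to 18 N at the mark). Grip by the cup, 30 to 44 mm above its underside
- resident_0: spring cushion (37 mm wide, same look and height as the spares) already standing in the rack cell at x = -39, y = -78 mm of the rack's frame; absent if that cell is empty. To be left there. Origin: centre of its underside
- resident_1: spring cushion (44 mm wide, same look and height as the spares) already standing in the rack cell at x = -39, y = 0 mm of the rack's frame; absent if that cell is empty. To be left there. Origin: centre of its underside
- resident_2: spring cushion (37 mm wide, same look and height as the spares) already standing in the rack cell at x = -39, y = 78 mm of the rack's frame; absent if that cell is empty. To be left there. Origin: centre of its underside
- resident_3: spring cushion (44 mm wide, same look and height as the spares) already standing in the rack cell at x = 39, y = -78 mm of the rack's frame; absent if that cell is empty. To be left there. Origin: centre of its underside
- resident_4: spring cushion (37 mm wide, same look and height as the spares) already standing in the rack cell at x = 39, y = 0 mm of the rack's frame; absent if that cell is empty. To be left there. Origin: centre of its underside
- resident_5: spring cushion (44 mm wide, same look and height as the spares) already standing in the rack cell at x = 39, y = 78 mm of the rack's frame; absent if that cell is empty. To be left there. Origin: centre of its underside
- rack: low green rack block, 172 mm (its x) by 250 mm (its y), 18 mm high, fixed, with six square cells centred at x = -39 or 39 mm and y = -78, 0 or 78 mm in its frame, each 62 mm wide inside; cell floors 4 mm above the table, walls 14 mm high above that floor and 16 mm thick. Origin: centre of its underside
- tray: shallow white tray for weak springs, fixed, outside 118 mm (its x) by 228 mm (its y), 26 mm high, walls and floor 4 mm thick. Origin: centre of its underside
- tester: spring tester, fixed: a grey base 12 mm high, 120 mm square about its origin, a square plate on top, a height post beside the plate at its +x edge and a round dial beyond the post. Origin: centre of the underside, below the plate's centre; x points from the plate to the post and dial
- plate_top (a point): centre of the top of the tester's square aluminium plate (84 mm wide, 16 mm above the table); unloaded height; it sinks about 1.3 mm per 10 N
- mark (a point): the white band between two black lines across the dark height post (post 10 by 14 mm, top 76 mm above the plate, 54 mm from the plate's centre): its middle is the marked height, 60 mm above the unloaded plate, 14 mm below the top of a free spring standing on the plate
- needle (a joint): black pointer of the tester's 80 mm dial, rad: 0 with the plate empty, 0.157 rad per newton on the plate (the spring's weight included), clockwise seen from above; 10 N is 1.57 rad, where it lies along the long tick that points to the plate; short ticks every 2.5 N, 0 to 20 N over half a turn; face tilted away from the plate
- pump_bottle: round bottle with a white cap, 60 mm wide, 150 mm tall, bystander. Origin: centre of its underside
- tape_roll: roll of paper tape lying flat, 72 mm wide, 19 mm high, bystander. Origin: centre of its underside
- steel_cup: open steel cup, 68 mm wide at the rim, 60 mm high, bystander. Origin: centre of its underside
Not all that is in view belongs to the job. Leave any red look-alike of the part that bears top_d30_b alone.

How it is judged:
By the outcome, as a careful person would: the job done as asked, in the order asked, and still so for the second after the job is handed in, with the robot touching nothing.
Of spring_d30_a, spring_d30_b only 1 to 1 are there at a start; the rules pass over those that are not, and their reading is None.
Of spring_d37_a, spring_d37_b, tape_roll only 1 to 1 are there at a start; the rules pass over those that are not, and their reading is None.
Of spring_d44_a, spring_d44_b only 1 to 1 are there at a start; the rules pass over those that are not, and their reading is None.
Of spring_d51_a, spring_d51_b only 1 to 1 are there at a start; the rules pass over those that are not, and their reading is None.
Of resident_0, resident_1, resident_2, resident_3, resident_4, resident_5 only 1 to 2 are there at a start; the rules pass over those that are not, and their reading is None.
At some moment in a run one of spring_d30_a, spring_d30_b, spring_d37_a, spring_d37_b, spring_d44_a, spring_d44_b, spring_d51_a, spring_d51_b may be knocked a few centimetres aside while the robot is not near it.
It also fails if it takes over 210 s, if anything falls off the work surface, if the arm or the gripper's body presses on something with over 40 N, if the wrist force passes 120 N, or if a joint passes its speed limit or range.

## Working session

There is one attempt and no reset: what is moved stays moved. The work goes in short steps, Python scripts to look and compute and a shell command to move; the robot and the scene stay as the last step left them, time stands still between calls to the robot, and variables do not carry over. Pictures are saved under pics/ and viewed, and the job is handed in when it is done.

```bash
ls; mkdir -p pics
python3 - <<'E'
from plant import readout,cams,order,env
import cv2
print(readout.read_state()); print(env.tcp_to_grasp)
for n in("scene","side","wrist"):
    f=cams.grab_frame(n)
    cv2.imwrite(f"pics/0_{n}.png",f["image"][:,:,::-1])
    print(n,{k:v for k,v in f.items() if k!="image"})
E
```

```text
pics
{'time_s': 0.0, 'q': array([68.60676319, 19.07049193, -3.70882   , 83.70489512,  1.23554509,
       77.34329055, -5.06879754]), 'joint_vel': array([-0.02083241,  0.00685692, -0.08538512, -0.01605088, -0.04610204,
        0.01683276,  0.00714832]), 'effort': array([ 1.12519635e-04, -6.23256111e+01,  2.47344375e-02, -3.89899564e+01,
       -6.13058545e-02,  3.98005592e-02,  9.87357021e-05]), 'tcp_pos': array([ 0.21466363, -0.58657411,  0.22177942]), 'tcp_rot': array([-1.79921066e+02,  1.09103532e-03,  2.01026523e+01]), 'wrist_force': array([-0.13713088, -0.20111138, -0.10562936]), 'ft_torque': array([ 0.00457019, -0.03522915, -0.0075423 ]), 'opening': 0.08709769420481847}
0.0187
scene {'camera_matrix': array([[472.87917459,   0.        , 268.02375975],
       [  0.        , 472.87917459, 185.40389671],
       [  0.        ,   0.        ,   1.        ]]), 'dist_coeffs': array([0.02187081, 0.        , 0.        , 0.        , 0.        ]), 'xyz': array([ 1.16780808, -0.62857072,  1.13941839]), 'rotation': array([-139.85170391,   -1.08890538,   46.46612812]), 'shot': 1}
side {'camera_
[... 311 characters left out ...]
ion': array([-119.78655843,    0.6848677 , -174.62708259]), 'shot': 2}
wrist {'camera_matrix': array([[272.79339604,   0.        , 256.96441024],
       [  0.        , 272.79339604, 185.28000926],
       [  0.        ,   0.        ,   1.        ]]), 'dist_coeffs': array([-0.03882148,  0.        ,  0.        ,  0.        ,  0.        ]), 'mount': array([[ 1.40599342e-05, -9.61030597e-01, -2.76442020e-01,
         7.54042547e-02],
       [ 9.99998781e-01,  4.45131501e-04, -1.49660705e-03,
        -3.27150648e-04],
       [ 1.56133822e-03, -2.76441662e-01,  9.61029432e-01,
        -1.61666815e-01],
       [ 0.00000000e+00,  0.00000000e+00,  0.00000000e+00,
         1.00000000e+00]]), 'shot': 3}
```

View pics/0_scene.png

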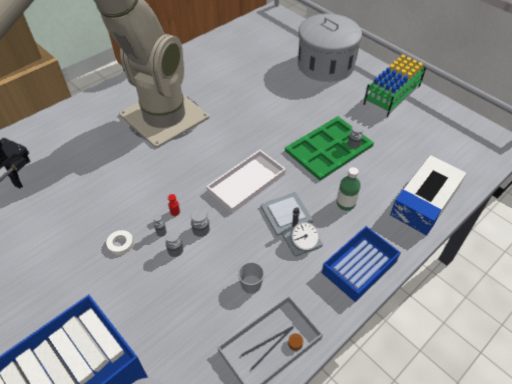

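View pics/0_side.png

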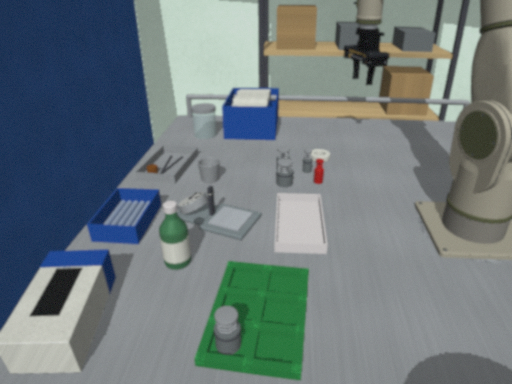

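View pics/0_wrist.png

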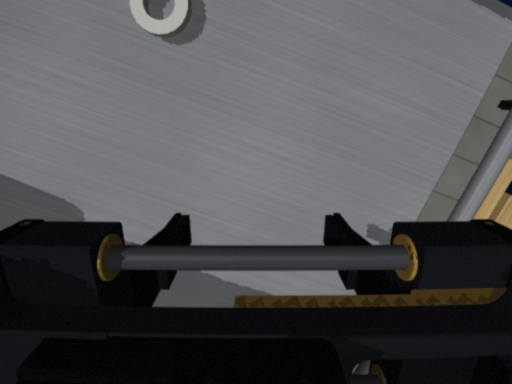

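The scene shows three grey loose cushions at about (160,227), (175,244) and (200,222), with the red look-alike at (174,205). The tape roll is at (120,243), so no 37 mm spring should be present. The rack has one resident at (355,138), the tester is at (288,212) and the tray at (246,181). I'll zoom in and measure.

```bash
cat > h.py <<'E'
from plant import readout,cams,order,env
import cv2,numpy as np
from scipy.spatial.transform import Rotation as R
def pose(f,st=None):
    if "mount" in f:
        T=np.eye(4);T[:3,:3]=R.from_euler('xyz',st['tcp_rot'],degrees=True).as_matrix();T[:3,3]=st['tcp_pos']
        M=T@f['mount'];return M[:3,:3],M[:3,3]
    return R.from_euler('xyz',f['rotation'],degrees=True).as_matrix(),f['xyz']
def proj(f,P,st=None):
    Rm,t=pose(f,st);Q=(np.atleast_2d(P)-t)@Rm
    return cv2.projectPoints(Q.reshape(-1,1,3),np.zeros(3),np.zeros(3),f['camera_matrix'],f['dist_coeffs'])[0].reshape(-1,2)
def back(f,px,z,st=None):
    Rm,t=pose(f,st);u=cv2.undistortPoints(np.array(px,float).reshape(-1,1,2),f['camera_matrix'],f['dist_coeffs']).reshape(-1,2)
    d=np.c_[u,np.ones(len(u))]@Rm.T
    return t+d*((z-t[2])/d[:,2])[:,None]
def shot(n):
    st=readout.read_state();return st,cams.grab_frame(n)
def save(img,name,box=None,s=1):
    if box: img=img[box[1]:box[3],box[0]:box[2]]
    cv2.imwrite("pics/"+name,cv2.resize(img,None,fx=s,fy=s,interpolation=cv2.INTER_CUBIC)[:,:,::-1])
E
python3 - <<'E'
from h import *
for n in("scene","side"):
    f=cams.grab_frame(n)
    save(f["image"],f"1_{n}.png",(100,150,340,290) if n=="scene" else (130,130,350,270),3)
    for nm in ["top_d30_a","top_d37_a","top_d44_a","top_d51_a","resident_0","resident_1","rack","tray","tester","mark","plate_top","pump_bottle","tape_roll","steel_cup"]:
        try: r=cams.cut_out(f,nm)
        except Exception as e: print(nm,e);continue
        print(n,nm,[(round(d["confidence"],2),np.round(d["at"]).tolist(),int(d["region"].sum())) for d in r])
E
```

```text
scene top_d30_a [(0.41, [171.0, 198.0], 76)]
scene top_d37_a []
scene top_d44_a [(0.44, [175.0, 239.0], 157), (0.32, [330.0, 148.0], 2809)]
scene top_d51_a [(0.72, [196.0, 216.0], 237), (0.63, [293.0, 224.0], 2149)]
scene resident_0 [(0.49, [357.0, 137.0], 280)]
scene resident_1 [(0.49, [357.0, 137.0], 280)]
scene rack [(0.64, [331.0, 149.0], 2792)]
scene tray [(0.79, [246.0, 181.0], 2469)]
scene tester [(0.74, [293.0, 222.0], 2179)]
scene mark [(0.57, [291.0, 224.0], 2169)]
scene plate_top [(0.71, [292.0, 225.0], 2143)]
scene pump_bottle [(0.77, [348.0, 191.0], 705)]
scene tape_roll [(0.92, [119.0, 244.0], 451)]
scene steel_cup [(0.71, [248.0, 183.0], 2477), (0.61, [252.0, 277.0], 664), (0.16, [195.0, 216.0], 203)]
side top_d30_a [(0.42, [317.0, 165.0], 92), (0.16, [263.0, 322.0], 9602)]
side top_d37_a []
side top_d44_a [(0.46, [282.0, 149.0], 125)]
side top_d51_a [(0.43, [281.0, 165.0], 176)]
side resident_0 [(0.9, [228.0, 331.0], 1083)]
side resident_1 [(0.9, [228.0, 331.0], 1083)]
side rack [(0.55, [265.0, 323.0], 9495)]
side tray [(0.81, [300.0, 229.0], 2893), (0.67, [263.0, 321.0], 9382)]
side tester [(0.97, [216.0, 217.0], 2360)]
side mark [(0.88, [214.0, 218.0], 2349)]
side plate_top [(0.63, [216.0, 216.0], 2304), (0.16, [206.0, 166.0], 480)]
side pump_bottle [(0.78, [177.0, 238.0], 1614)]
side tape_roll [(0.56, [319.0, 156.0], 179)]
side steel_cup [(0.75, [207.0, 168.0], 475)]
```

View pics/1_scene.png

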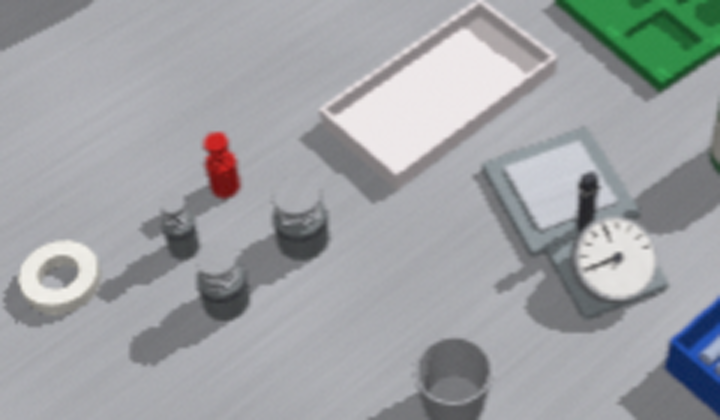

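View pics/1_side.png

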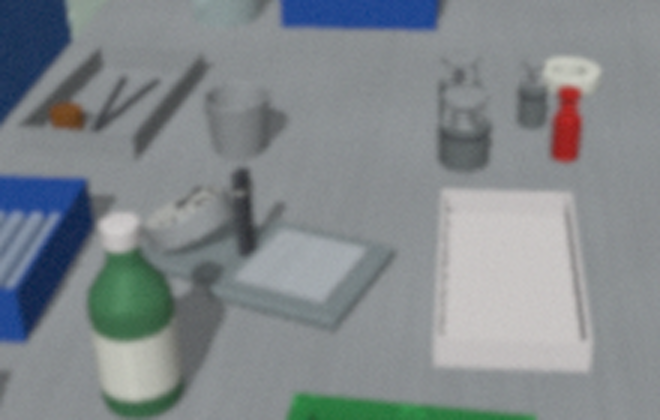

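Run:
```python
from h import *
f=cams.grab_frame("scene")
g=cams.grab_frame("side")
c=lambda L:[(100+a/3,150+b/3) for a,b in L]
s=lambda L:[(130+a/3,130+b/3) for a,b in L]
print("tops",back(f,c([(177,212),(222,266),(299,198),(217,142)]),0.074).round(3))
print("bases",back(f,c([(184,248),(226,308),(303,245),(226,188)]),0.0).round(3))
print("side tops",back(g,s([(532,70),(460,62),(466,95),(570,95)]),0.074).round(3))
print("plate corners",back(f,c([(502,180),(580,140),(622,212),(538,232)]),0.016).round(3))
print("side plate",back(g,s([(277,228),(367,244),(323,304),(233,283)]),0.016).round(3))
print("tray rim",back(f,c([(322,112),(480,2),(556,57),(398,180)]),0.026).round(3))
print("side tray rim",back(g,s([(441,191),(575,193),(591,365),(434,363)]),0.026).round(3))
print("rack side",back(g,[(231,263),(310,267),(301,377),(200,365)],0.018).round(3))
print("resid",back(f,[(357,131)],.078),back(g,[(227,313)],.078))
save(f["image"],"2_rack.png",(280,105,385,185),7)
save(g["image"],"2_rs.png",(190,255,320,380),5)
```

```text
tops [[ 0.419 -0.303  0.074]
 [ 0.495 -0.309  0.074]
 [ 0.482 -0.212  0.074]
 [ 0.377 -0.228  0.074]]
bases [[ 0.407 -0.301  0.   ]
 [ 0.489 -0.311  0.   ]
 [ 0.481 -0.215  0.   ]
 [ 0.375 -0.228  0.   ]]
side tops [[ 0.408 -0.269  0.074]
 [ 0.482 -0.284  0.074]
 [ 0.474 -0.204  0.074]
 [ 0.373 -0.211  0.074]]
plate corners [[ 0.563 -0.028  0.016]
 [ 0.58   0.066  0.016]
 [ 0.671  0.031  0.016]
 [ 0.633 -0.045  0.016]]
side plate [[ 0.634 -0.039  0.016]
 [ 0.552 -0.019  0.016]
 [ 0.578  0.073  0.016]
 [ 0.656  0.049  0.016]]
tray rim [[ 0.381 -0.108  0.026]
 [ 0.375  0.117  0.026]
 [ 0.489  0.121  0.026]
 [ 0.5   -0.108  0.026]]
side tray rim [[ 0.492 -0.098  0.026]
 [ 0.371 -0.103  0.026]
 [ 0.372  0.148  0.026]
 [ 0.486  0.154  0.026]]
rack side [[0.576 0.192 0.018]
 [0.41  0.192 0.018]
 [0.43  0.451 0.018]
 [0.588 0.443 0.018]]
resid [[0.56079604 0.37685634 0.078     ]] [[0.55100972 0.38626608 0.078     ]]
```

View pics/2_rack.png

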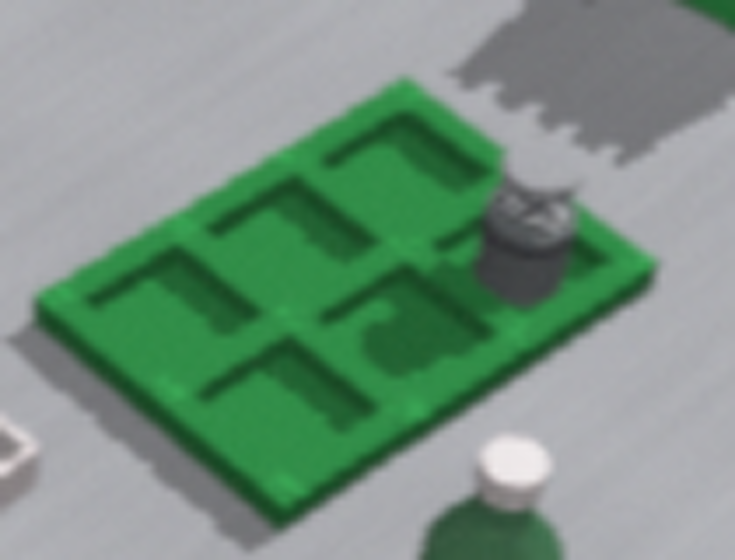

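View pics/2_rs.png

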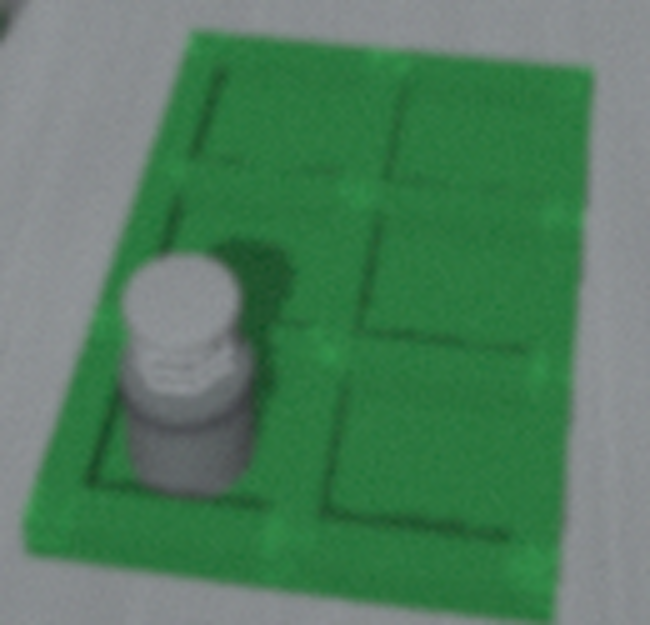

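Candidates for the first pick, the d30 spring:
- Small grey cushion at (159,221).
- Red look-alike at (172,197), to be left alone.
- Wider grey cushions at (174,239) and (200,216).

The grey one at (159,221) fits the description. I'll move over the group for a close wrist view.

```bash
python3 -m jog '[[[1,0.018,0.035,0,0,0,-2.5],[1,0.018,0.035,0,0,0,-2.5],[1,0.018,0.035,0,0,0,-2.5],[1,0.018,0.035,0,0,0,-2.5],[1,0.018,0.035,0,0,0,-2.5],[1,0.018,0.035,0,0,0,-2.5],[1,0.018,0.035,0,0,0,-2.5],[1,0.018,0.035,0,0,0,-2.5]]]' 20
python3 - <<'E'
from h import *
st,f=shot("wrist"); print(st['time_s'],st['tcp_pos'],st['tcp_rot'],st['q'])
save(f["image"],"3_w.png",None,1.5)
for nm in ["top_d30_a","top_d44_a","top_d51_a"]:
    r=cams.cut_out(f,nm);print(nm,[(round(d["confidence"],2),np.round(d["at"]).tolist(),back(f,[d["at"]],.06,st).round(3)) for d in r])
E
```

```text
time_s: 2.55
tcp_pos: [0.3593, -0.3055, 0.2228]
tcp_rot: [180.0, -0.0, -0.0]
wrist_force: [0.8, -0.1, 0.0]
opening: 0.087
2.55 [ 0.35934176 -0.30547217  0.22281324] [ 1.79961642e+02 -2.11887393e-02 -2.44803981e-03] [ 50.51444439   0.42331565 -15.69434628 105.22539611   0.13907137
  74.32781645 -55.21943244]
top_d30_a [(0.69, [253.0, 134.0], array([[ 0.404, -0.3  ,  0.06 ]])), (0.55, [194.0, 160.0], array([[ 0.372, -0.229,  0.06 ]]))]
top_d44_a [(0.91, [256.0, 62.0], array([[ 0.483, -0.304,  0.06 ]]))]
top_d51_a [(0.86, [170.0, 71.0], array([[ 0.474, -0.208,  0.06 ]]))]
```

View pics/3_w.png

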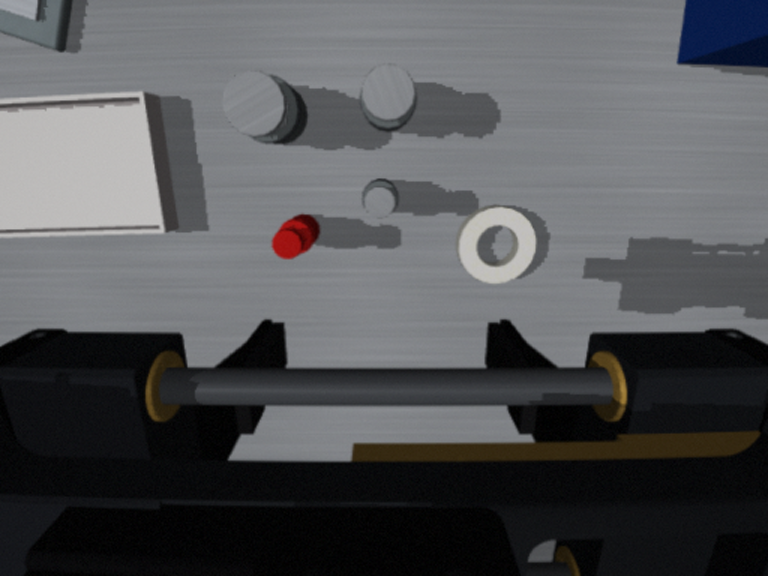

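The wrist view shows three grey cushions (1.5x pixels): d30 at (379,200), d44 at (387,95) and d51 at (254,103). The red look-alike is at (289,243) and the tape roll at (497,243). Next I'll work out cap centres.

Run:
```python
from h import *
st,f=shot("wrist")
print(back(f,np.array([(379,200),(387,95),(254,103)])/1.5,.074,st).round(4))
print("d30 base edge", back(f,np.array([(379,180)])/1.5,.044,st).round(4))
print("tape",back(f,np.array([(497,243),(462,243)])/1.5,.019,st).round(4), back(f,np.array([(289,243)])/1.5,.074,st).round(4))
save(f["image"],"4_c.png",(220,100,300,160),8)
```

```text
[[ 0.4057 -0.3011  0.074 ]
 [ 0.479  -0.3068  0.074 ]
 [ 0.4739 -0.2123  0.074 ]]
d30 base edge [[ 0.419  -0.3006  0.044 ]]
tape [[ 0.3626 -0.4076  0.019 ]
 [ 0.3624 -0.3756  0.019 ]] [[ 0.3727 -0.2315  0.074 ]]
```

View pics/4_c.png

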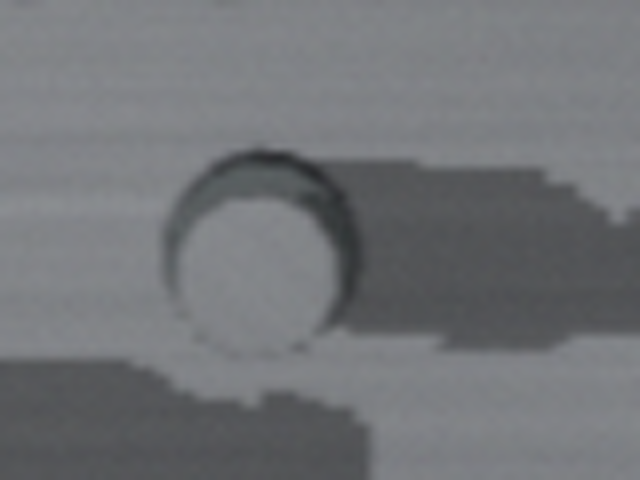

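```bash
python3 -m jog '[[[0.6,0.015,0.0015,0,0,0,0],[0.6,0.015,0.0015,-0.02,0,0,0],[0.6,0.0155,0.0015,-0.03,0,0,0],[0.6,0,0,-0.04,0,0,0],[0.6,0,0,-0.03,0,0,0],[0.6,0,0,0,0,0,0],[0.6,0,0,0,0,0,0],[0.6,0,0,0,0,0,0]]]' 20
python3 - <<'E'
from h import *
st,f=shot("wrist"); print(st['tcp_pos'],st['opening'])
save(f["image"],"5_w.png",None,1.5)
E
```

```text
time_s: 3.6
tcp_pos: [0.4054, -0.3034, 0.1044]
tcp_rot: [179.9, -0.1, 0.1]
wrist_force: [1.2, 0.2, -0.4]
opening: 0.0524
[ 0.40542216 -0.30341514  0.10443391] 0.052357956642769043
```

View pics/5_w.png

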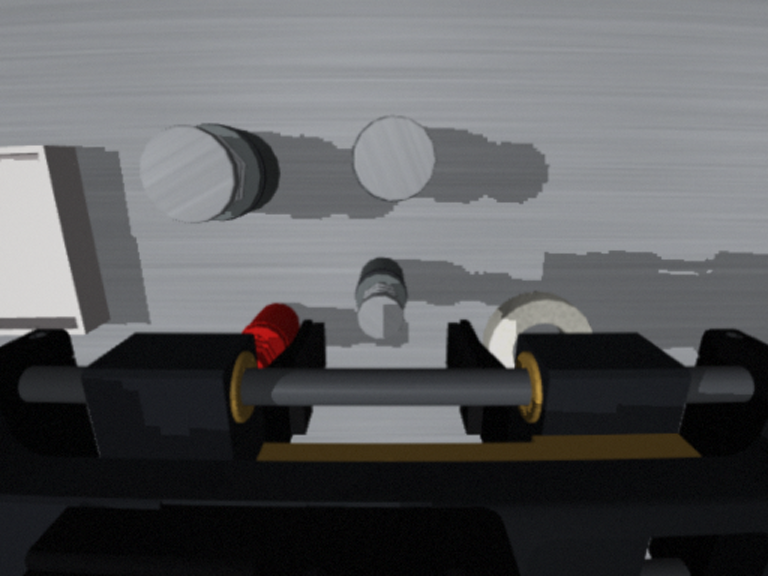

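Run:
```python
from h import *
st,f=shot("wrist"); print(st['tcp_pos'])
print(back(f,np.array([(381,316),(393,158),(190,174)])/1.5,.074,st).round(4))
```

```text
[ 0.40539593 -0.30341704  0.10450784]
[[ 0.4055 -0.3008  0.074 ]
 [ 0.4818 -0.3064  0.074 ]
 [ 0.4751 -0.2129  0.074 ]]
```

```bash
python3 -m jog '[[[0.6,0,0.0022,-0.02,0,0,0],[0.6,0,0,-0.03,0,0,0],[0.6,0,0,-0.026,0,0,0],[0.6,0,0,-0.01,0,0,0],[0.3,0,0,0,0,0,0],[0.2,0,0,0,0,0,0],[0.2,0,0,0,0,0,0],[0.2,0,0,0,0,0,0]]]' 20
python3 -m jog '[[[0.2,0,0,0,0,0,0],[0.2,0,0,0.02,0,0,0],[0.2,0,0,0.04,0,0,0],[0.2,0,0,0.04,0,0,0],[0.2,0.02,0,0.03,0,0,0],[0.2,0.02,0.03,0.02,0,0,0],[0.2,0.02,0.03,0.02,0,0,0],[0.2,0,0,0,0,0,0]]]' 20
python3 - <<'E'
from h import *
st,f=shot("wrist"); print(st['tcp_pos'],st['opening'],st['q'])
save(f["image"],"6_w.png",None,1.5)
E
```

```text
time_s: 4.5
tcp_pos: [0.4051, -0.3008, 0.0178]
tcp_rot: [179.9, -0.1, 0.1]
wrist_force: [0.1, 0.2, 5.7]
opening: 0.0294
time_s: 5.3
tcp_pos: [0.4684, -0.2357, 0.1899]
tcp_rot: [180.0, -0.3, 0.5]
wrist_force: [0.8, 0.2, -1.1]
opening: 0.029
[ 0.46843795 -0.23566367  0.18986105] 0.029006622422159952 [ 41.52649994   8.73025585 -21.56598927 100.7818985    3.29953987
  70.80652114 -70.36877462]
```

View pics/6_w.png

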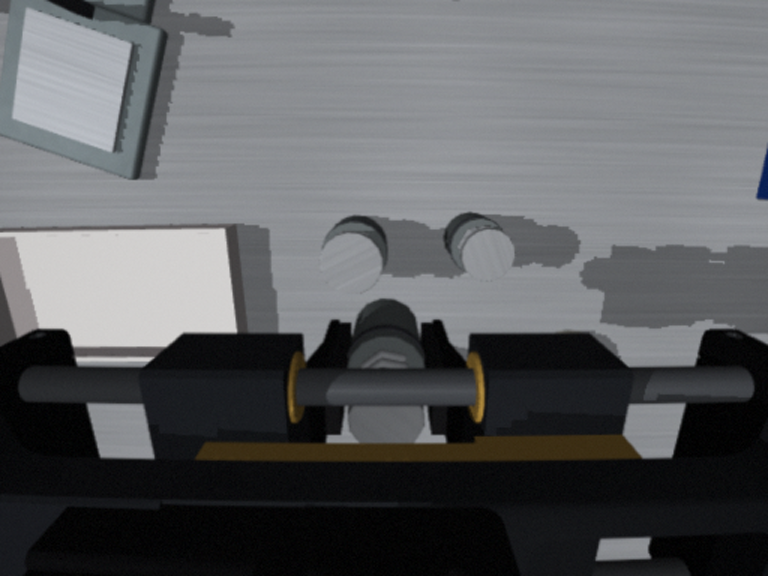

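```bash
python3 -m jog '[[[0.2,0.006,0.031,0,0,0,-1],[0.2,0.006,0.031,0,0,0,-2],[0.2,0.006,0.031,0,0,0,-2],[0.2,0.006,0.031,0,0,0,-2],[0.2,0.006,0.031,0,0,0,-2],[0.2,0.006,0.031,0,0,0,-2],[0.2,0.006,0.031,0,0,0,-2],[0.2,0,0.028,0,0,0,-2]]]' 20
python3 - <<'E'
from h import *
st,f=shot("wrist"); print(st['tcp_pos'],st['tcp_rot'],st['opening'],st['q'])
save(f["image"],"7_w.png",None,1.5)
E
```

```text
time_s: 6.15
tcp_pos: [0.5062, 0.0052, 0.186]
tcp_rot: [180.0, 0.0, -15.0]
wrist_force: [0.4, 0.1, -2.0]
opening: 0.0295
[0.50615847 0.00516611 0.18600123] [ 1.79977533e+02  3.97123956e-02 -1.50296681e+01] 0.029467585744511957 [  24.11349418    7.85365334  -32.06856725  102.81617383    4.41656266
   70.61563299 -114.21405983]
```

View pics/7_w.png

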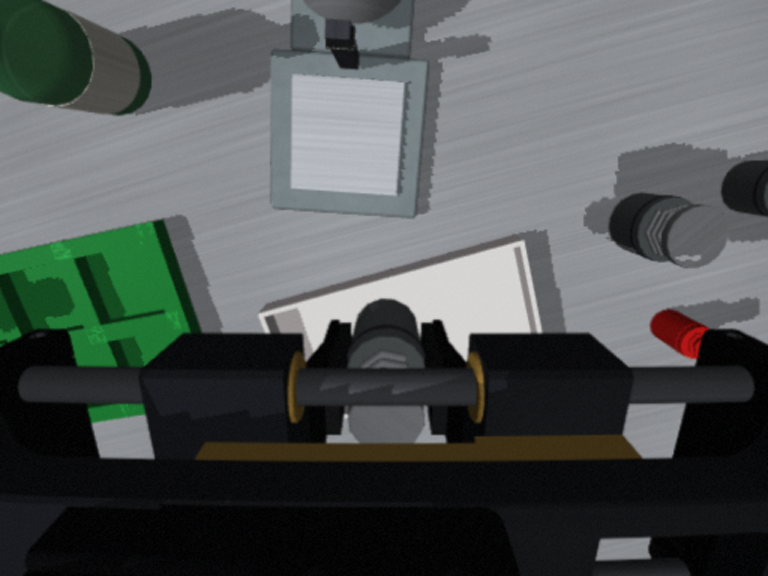

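Run:
```python
from h import *
st,f=shot("wrist"); print(st['tcp_pos'])
a=back(f,np.array([(292,74),(406,81),(398,196),(290,188)])/1.5,.016,st);b=back(f,np.array([(273,50),(428,62),(415,216),(270,207)])/1.5,.012,st)
for p in(a,b):
    print(p.round(4),p.mean(0).round(4),np.linalg.norm(np.roll(p,-1,0)-p,axis=1).round(4))
    v=(p[0]-p[3]+p[1]-p[2]);print("yaw x",np.degrees(np.arctan2(v[1],v[0])))
print("post base px check", back(f,np.array([(349,66),(339,25)])/1.5,.016,st).round(4))
save(f["image"],"8_t.png",(170,20,300,150),6)
```

```text
[0.5057266  0.01051079 0.18619314]
[[ 0.6568  0.0434  0.016 ]
 [ 0.63   -0.0375  0.016 ]
 [ 0.5492 -0.0106  0.016 ]
 [ 0.5775  0.071   0.016 ]] [0.6034 0.0166 0.016 ] [0.0852 0.0851 0.0864 0.084 ]
yaw x -18.81846270061475
[[ 0.6774  0.0526  0.012 ]
 [ 0.6393 -0.057   0.012 ]
 [ 0.5297 -0.0201  0.012 ]
 [ 0.5673  0.0927  0.012 ]] [0.6034 0.0171 0.012 ] [0.1161 0.1157 0.1188 0.1172]
yaw x -19.312568466986566
post base px check [[6.509e-01 8.000e-04 1.600e-02]
 [6.793e-01 2.000e-04 1.600e-02]]
```

View pics/8_t.png

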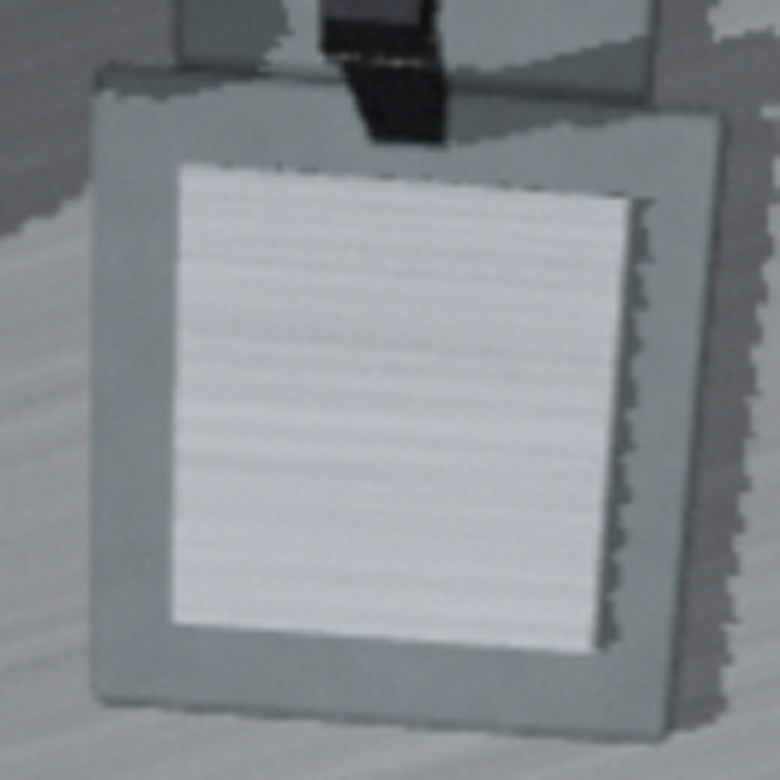

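Run:
```python
from h import *
f=cams.grab_frame("scene");g=cams.grab_frame("side")
print("bottle",back(f,[(352.5,173)],.15).round(3),back(g,[(171,206)],.148).round(3))
from scipy.optimize import least_squares
def fit(obs,w,h,z,x0):
    C=np.array([(-w/2,-h/2),(w/2,-h/2),(w/2,h/2),(-w/2,h/2)])
    def P(p):
        c,s=np.cos(p[2]),np.sin(p[2]);return np.c_[p[0]+c*C[:,0]-s*C[:,1],p[1]+s*C[:,0]+c*C[:,1],np.full(4,z)]
    def r(p): return np.concatenate([(proj(F,P(p))-o).ravel() for F,o in obs])
    q=least_squares(r,x0,loss='soft_l1');print(q.x[:2].round(4),np.degrees(q.x[2]).round(2),q.fun.round(1) )
rk=lambda a:[(280+x/7,105+y/7) for x,y in a]
rs=lambda a:[(190+x/5,255+y/5) for x,y in a]
fit([(f,np.array(rk([(38,300),(283,510),(657,262),(405,78)])))],.172,.25,.018,[.5,.32,0.])
fit([(g,np.array(rs([(593,70),(190,32),(28,530),(553,605)])))],.172,.25,.018,[.5,.32,0.])
c=lambda L:[(100+a/3,150+b/3) for a,b in L]
s=lambda L:[(130+a/3,130+b/3) for a,b in L]
fit([(f,np.array(c([(322,112),(398,180),(556,57),(480,2)])))],.118,.228,.026,[.43,.01,0.])
fit([(g,np.array(s([(575,193),(441,191),(434,345),(591,345)])))],.118,.228,.026,[.43,.01,0.])
```

```text
bottle [[0.703 0.166 0.15 ]] [[0.694 0.181 0.148]]
[0.5087 0.3126] -3.59 [-0.6 -0.3  0.4  0.   0.3  0.3 -0.1 -0.1]
[0.5063 0.3178] -3.83 [ 0.4  0.2 -0.1  0.  -2.2 -0.   1.  -0.4]
[0.4363 0.0055] 1.76 [-0.6  0.3  0.2 -0.4  0.6  0.4 -0.2 -0.3]
[0.4305 0.0136] 0.92 [-1.   0.3  0.4 -0.2 -0.3 -1.1  0.6  0.8]
```

Tester centre is (0.603,0.017) at yaw -19°, and the plate's corner spans (85 mm) match its 84 mm width. The bottle, near (0.70,0.17), stays clear of the gripper body.

```bash
python3 -m jog '[[[0.2,0.02,0.001,0,0,0,-1],[0.2,0.025,0.002,-0.01,0,0,-1],[0.2,0.025,0.002,-0.02,0,0,-1],[0.2,0.02,0.0013,-0.03,0,0,-1],[0.2,0.0077,0,-0.025,0,0,0],[0.2,0,0,-0.02,0,0,0],[0.2,0,0,0,0,0,0],[0.2,0,0,0,0,0,0]]]' 20
python3 - <<'E'
from h import *
st,f=shot("wrist"); print(st['tcp_pos'],st['tcp_rot'],st['opening'],st['q'])
save(f["image"],"9_w.png",None,1.5)
E
```

```text
time_s: 7.15
tcp_pos: [0.6038, 0.0095, 0.0817]
tcp_rot: [180.0, 0.0, -19.0]
wrist_force: [1.1, 1.2, -1.2]
opening: 0.0293
[0.60382152 0.00949681 0.08166967] [ 1.79950358e+02  3.00291957e-02 -1.89859795e+01] 0.02931271286122195 [  18.12276312   25.91081117  -29.40304546   94.84677652   13.97022026
   62.96715803 -124.20516204]
```

View pics/9_w.png

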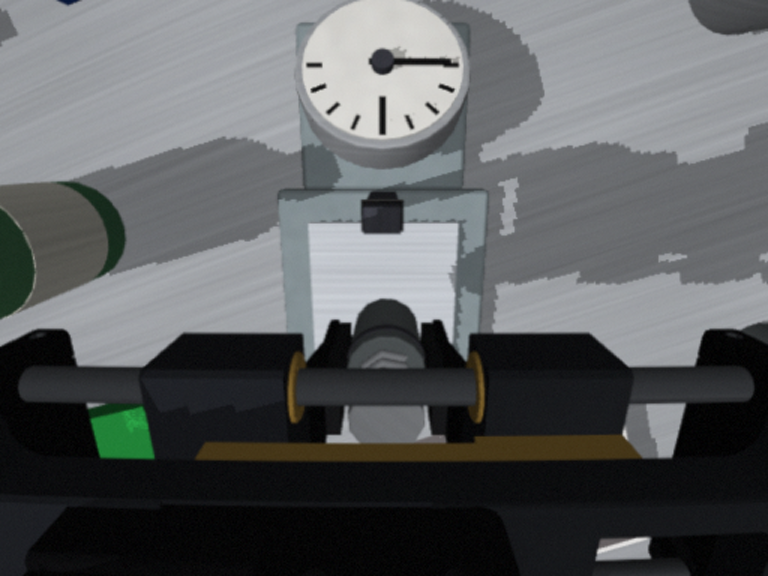

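```bash
python3 -m jog '[[[0.2,0,0,0,0,0,0],[0.2,0,0,0,0,0,0],[0.2,0,0,0,0,0,0],[0.2,0,0,0,0,0,0],[0.2,0,0,0,0,0,0],[0.2,0,0,0,0,0,0],[0.2,0,0,0,0,0,0],[0.2,0,0,0,0,0,0]]]' 20
python3 - <<'E'
from h import *
st,f=shot("wrist"); print(st['tcp_pos'])
b=back(f,np.array([(308,223),(460,223)])/1.5,.016,st);print(b)
c,s=np.cos(np.radians(-19)),np.sin(np.radians(-19))
print("centre from far edge",b.mean(0)[:2]-.042*np.array([c,s]))
d=back(f,np.array([(382,232)])/1.5,.092,st);print("post top near face",d, d[0,:2]-.049*np.array([c,s]))
E
```

```text
time_s: 8.0
tcp_pos: [0.604, 0.0111, 0.0815]
tcp_rot: [180.0, 0.0, -18.9]
wrist_force: [-0.0, 0.9, -1.3]
opening: 0.0296
[0.60400406 0.01105256 0.08153757]
[[ 0.65738723  0.03869174  0.016     ]
 [ 0.62995796 -0.04148583  0.016     ]]
centre from far edge [0.60396082 0.01227682]
post top near face [[ 0.65126196 -0.00365176  0.092     ]] [0.60493155 0.01230108]
```

```bash
python3 -m jog '[[[0.2,0,0.001,-0.015,0,0,0],[0.2,0,0,-0.015,0,0,0],[0.2,0,0,-0.012,0,0,0],[0.2,0,0,-0.005,0,0,0],[0.2,0,0,0,0,0,0],[0.2,0,0,0,0,0,0],[0.2,0,0,0,0,0,0],[0.2,0,0,0,0,0,0]]]' 20
python3 - <<'E'
from h import *
st,f=shot("wrist"); print(st['tcp_pos'],st['wrist_force'])
c=back(f,np.array([(387,410)])/1.5,.0905,st);print(c)
save(f["image"],"10_w.png",None,1.5)
E
```

```text
time_s: 8.85
tcp_pos: [0.6041, 0.0121, 0.0345]
tcp_rot: [-180.0, -0.0, -18.9]
wrist_force: [0.3, 0.4, -1.4]
opening: 0.0292
[0.60410794 0.01205116 0.03454315] [ 0.27325106  0.36055801 -1.44034828]
[[0.60759135 0.01039488 0.0905    ]]
```

View pics/10_w.png

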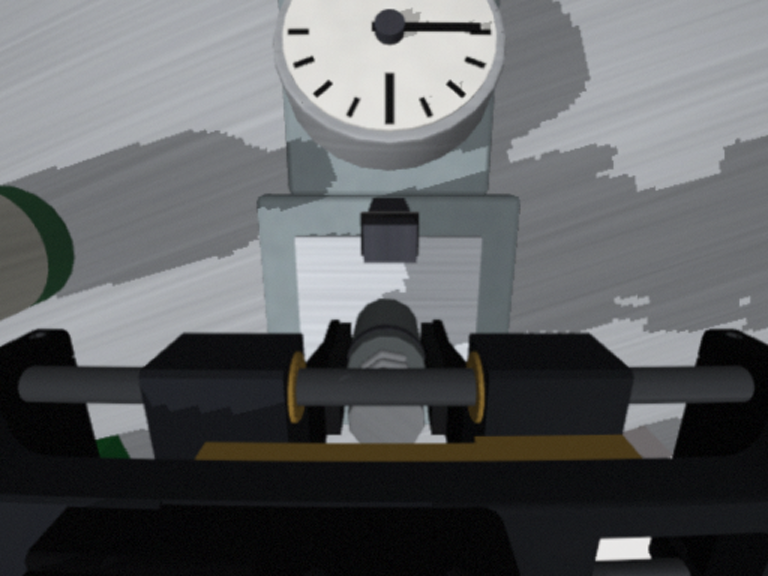

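```bash
python3 -m jog '[[[0.2,0,0,-0.0005,0,0,0],[0.2,0,0,0,0,0,0],[0.45,0,0,0,0,0,0],[0.6,0,0,0,0,0,0],[0.6,0,0,0,0,0,0],[0.6,0,0,0.005,0,0,0],[0.6,0,0,0.03,0,0,0],[0.6,0,0,0.03,0,0,0]]]' 20
python3 -m jog '[[[0.6,-0.01,0.003,0.02,0,0,0],[0.3,-0.03,0.01,0.02,0,0,0],[0,-0.03,0.01,0,0,0,0],[0,0,0,0,0,0,0],[0,0,0,0,0,0,0],[0,0,0,0,0,0,0],[0,0,0,0,0,0,0],[0,0,0,0,0,0,0]]]' 20
python3 - <<'E'
from h import *
st,f=shot("wrist"); print(st['tcp_pos'],st['opening'])
save(f["image"],"11_w.png",None,1.5)
E
```

```text
time_s: 9.7
tcp_pos: [0.6035, 0.0121, 0.0997]
tcp_rot: [180.0, 0.1, -18.9]
wrist_force: [0.4, -0.1, 0.2]
opening: 0.0521
time_s: 10.5
tcp_pos: [0.5343, 0.0349, 0.1388]
tcp_rot: [-180.0, 0.0, -18.9]
wrist_force: [0.5, -0.0, -0.2]
opening: 0.0053
[0.53432372 0.03486344 0.13878369] 0.005312121799779901
```

View pics/11_w.png

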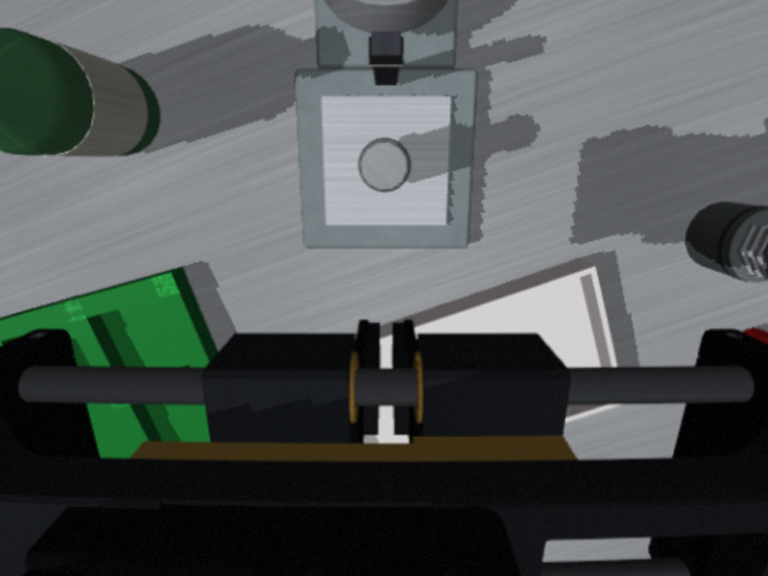

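d30 stands upright in the middle of the plate: cap at (384,165), plate centred near (386,160).

Run:
```python
from h import *
st,f=shot("wrist"); print(st['tcp_pos'],st['opening'],st['wrist_force'])
print(back(f,np.array([(384,165)])/1.5,.09,st), back(f,np.array([(321,96),(449,96),(448,225),(326,225)])/1.5,.016,st).mean(0))
```

```text
[0.53424156 0.03495261 0.13880852] 0.0030932954695267923 [-0.31842501  0.49668046 -0.73697214]
[[0.60355615 0.01219631 0.09      ]] [0.60377533 0.01110764 0.016     ]
```

```bash
python3 -m jog '[[[0,0.02,-0.007,0,0,0,0],[0,0.03,-0.01,0,0,0,0],[0,0.0195,-0.0055,-0.01,0,0,0],[0,0,0,-0.015,0,0,0],[0,0,0,-0.01,0,0,0],[0,0,0,0,0,0,0],[0,0,0,0,0,0,0],[0,0,0,0,0,0,0]]]' 20
```

```text
time_s: 11.4
tcp_pos: [0.6035, 0.0128, 0.1049]
tcp_rot: [-180.0, -0.1, -18.9]
wrist_force: [1.1, -0.4, 0.5]
opening: 0.0004
```

```bash
python3 -m jog '[[[0,0,-0.0003,-0.01,0,0,0],[0,0,0,-0.006,0,0,0],[0,0,0,-0.004,0,0,0],[0,0,0,-0.004,0,0,0],[0,0,0,-0.003,0,0,0],[0,0,0,-0.0016,0,0,0],[0,0,0,0,0,0,0],[0,0,0,0,0,0,0]]]' 20
python3 - <<'E'
from h import *
st,f=shot("wrist"); print(st['tcp_pos'],st['wrist_force'])
save(f["image"],"12_w.png",None,1.5)
E
```

```text
time_s: 12.2
tcp_pos: [0.6037, 0.0122, 0.0758]
tcp_rot: [180.0, -0.0, -18.9]
wrist_force: [-0.9, -0.2, 4.9]
opening: 0.0001
[0.60368581 0.01222617 0.07577998] [-0.87808992 -0.16131247  4.91801287]
```

View pics/12_w.png

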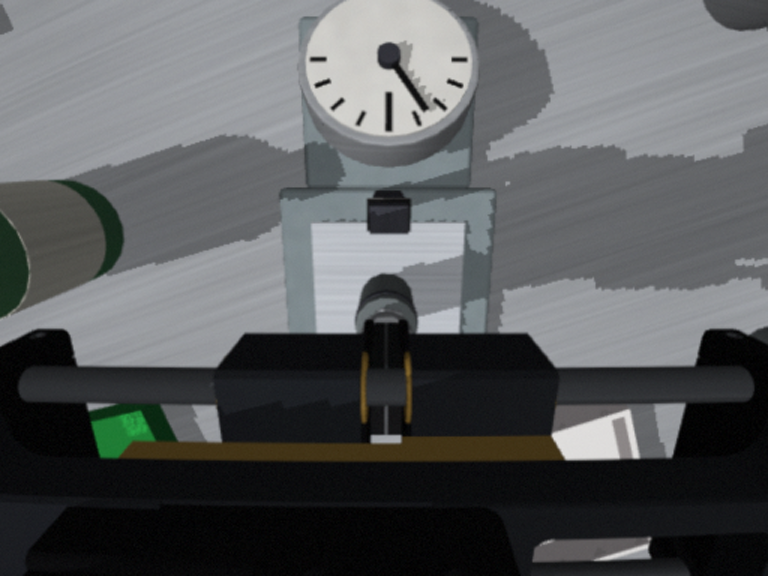

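```bash
for i in 1 2 3; do python3 -m jog '[[[0,0,0,0,0,0,0],[0,0,0,0,0,0,0],[0,0,0,0,0,0,0],[0,0,0,0,0,0,0],[0,0,0,0,0,0,0],[0,0,0,0,0,0,0],[0,0,0,0,0,0,0],[0,0,0,0,0,0,0]]]' 20 ; done
python3 - <<'E'
from h import *
st,f=shot("wrist"); print(st['tcp_pos'],st['wrist_force'])
save(f["image"],"13_w.png",(190,0,330,120),5)
g=cams.grab_frame("side");save(g["image"],"13_s.png",(170,150,290,250),6)
E
```

```text
time_s: 13.05
tcp_pos: [0.6037, 0.0122, 0.0757]
tcp_rot: [-180.0, -0.0, -18.9]
wrist_force: [0.4, -0.8, 5.1]
opening: 0.0003
time_s: 13.85
tcp_pos: [0.6036, 0.0122, 0.0757]
tcp_rot: [-180.0, -0.0, -18.9]
wrist_force: [0.2, -1.4, 5.8]
opening: 0.0
time_s: 14.65
tcp_pos: [0.6037, 0.0122, 0.0757]
tcp_rot: [-180.0, -0.0, -18.9]
wrist_force: [0.6, 0.1, 5.9]
opening: 0.0003
[0.60366969 0.01223004 0.07568369] [0.58251284 0.10078374 5.8991853 ]
```

View pics/13_w.png

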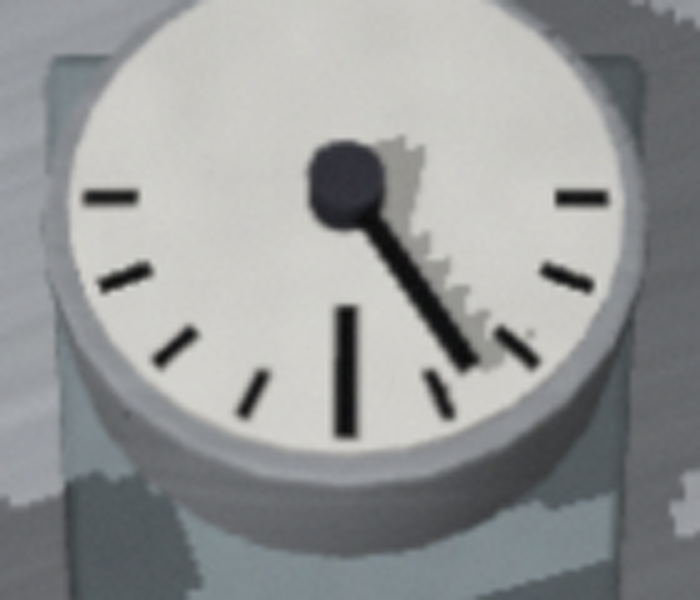

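View pics/13_s.png

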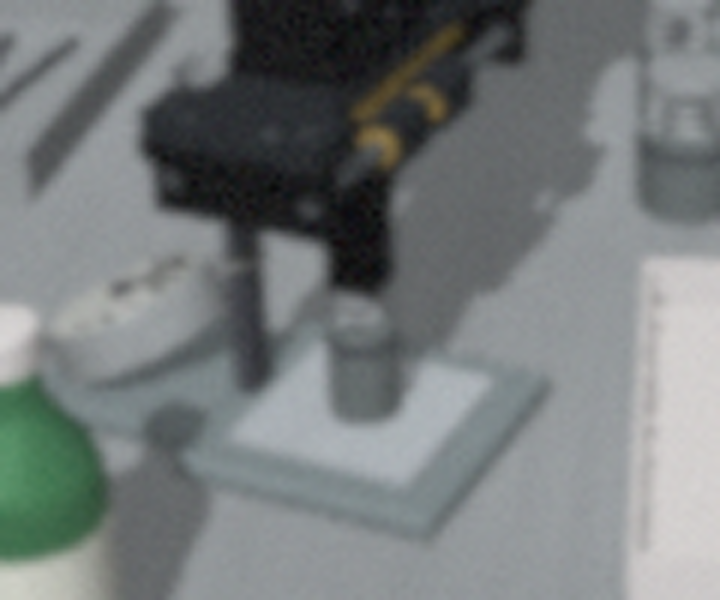

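The dial reads about 6 N, between the 5 N and 7.5 N ticks and short of the long tick. d30 is weak and goes to the tray.

```bash
python3 -m jog '[[[0,0,0,0.01,0,0,0],[0.2,0,0,0.025,0,0,0],[0.6,0,0,0.005,0,0,0],[0.6,0,0,0,0,0,0],[0.6,0,0,0,0,0,0],[0.6,0,0,-0.01,0,0,0],[0.6,0,0,-0.03,0,0,0],[0.6,0,0,-0.025,0,0,0]]]' 20
python3 -m jog '[[[0.6,0,0,-0.0163,0,0,0],[0.6,0,0,0,0,0,0],[0.4,0,0,0,0,0,0],[0.2,0,0,0,0,0,0],[0.2,0,0,0,0,0,0],[0.2,0,0,0,0,0,0],[0.2,0,0,0,0,0,0],[0.2,0,0,0,0,0,0]]]' 20
```

```text
time_s: 15.55
tcp_pos: [0.6026, 0.0121, 0.048]
tcp_rot: [180.0, 0.1, -18.9]
wrist_force: [1.0, 0.2, 0.0]
opening: 0.0474
time_s: 16.35
tcp_pos: [0.6041, 0.0122, 0.0348]
tcp_rot: [-180.0, -0.1, -18.9]
wrist_force: [0.9, -0.3, 3.4]
opening: 0.0294
```

```bash
python3 -m jog '[[[0.2,0,0,0.02,0,0,0],[0.2,0,0,0.035,0,0,0],[0.2,0,0,0.035,0,0,0],[0.2,-0.03,-0.012,0.005,0,0,2],[0.2,-0.036,-0.015,0,0,0,4],[0.2,-0.036,-0.015,0,0,0,4],[0.2,-0.036,-0.015,0,0,0,4],[0.2,-0.036,-0.015,0,0,0,4]]]' 20
python3 -m jog '[[[0.2,0,0,0,0,0,0],[0.2,0,0,-0.02,0,0,0],[0.2,0,0,-0.02,0,0,0],[0.2,0,0,-0.02,0,0,0],[0.2,0,0,0,0,0,0],[0.2,0,0,0,0,0,0],[0.2,0,0,0,0,0,0],[0.2,0,0,0,0,0,0]]]' 20
python3 - <<'E'
from h import *
st,f=shot("wrist"); print(st['tcp_pos'],st['tcp_rot'],st['q'])
save(f["image"],"14_w.png",None,1.5)
g=cams.grab_frame("side");save(g["image"],"14_s.png",(230,120,370,260),4)
E
```

```text
time_s: 17.15
tcp_pos: [0.4276, -0.0602, 0.1287]
tcp_rot: [180.0, 0.0, -0.8]
wrist_force: [0.2, 0.1, -0.5]
opening: 0.0297
time_s: 17.95
tcp_pos: [0.4302, -0.0598, 0.0701]
tcp_rot: [180.0, -0.1, -0.9]
wrist_force: [-0.4, -0.4, -1.3]
opening: 0.0295
[ 0.43018415 -0.05981567  0.07009234] [ 1.79971332e+02 -8.64514812e-02 -9.04210844e-01] [ 33.70774403   6.25695261 -32.83826012 119.76455863   4.17439201
  54.95709357 -92.27356727]
```

View pics/14_w.png

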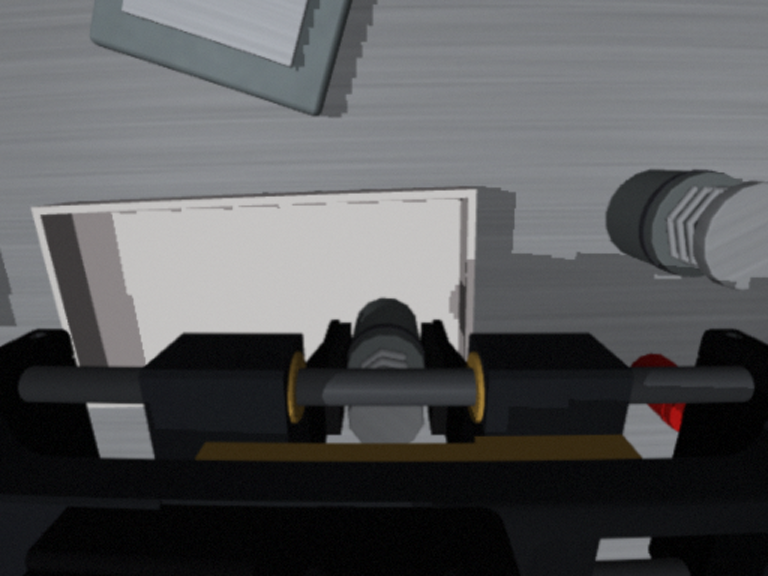

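View pics/14_s.png

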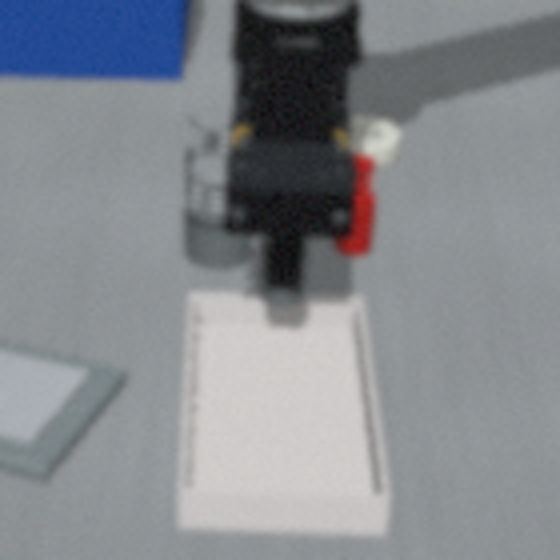

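```bash
python3 -m jog '[[[0.2,0,0.015,0,0,0,0],[0.2,0,0,-0.015,0,0,0],[0.2,0,0,-0.02,0,0,0],[0.2,0,0,-0.0115,0,0,0],[0.2,0,0,0,0,0,0],[0.3,0,0,-0.0005,0,0,0],[0.46,0,0,0,0,0,0],[0.46,0,0,0,0,0,0]]]' 20
python3 -m jog '[[[0.46,0,0,0,0,0,0],[0.5,0,0,0.01,0,0,0],[0.5,0,0,0.04,0,0,0],[0.7,0,0,0.045,0,0,0],[0.8,0,-0.03,0.04,0,0,0],[0.8,-0.01,-0.04,0.03,0,0,0],[0.8,-0.01,-0.04,0.02,0,0,0],[0.8,-0.01,-0.03,0,0,0,0]]]' 20
python3 - <<'E'
from h import *
st,f=shot("wrist"); print(st['tcp_pos'],st['tcp_rot'],st['q'])
save(f["image"],"15_w.png",None,1.5)
g=cams.grab_frame("side");save(g["image"],"15_s.png",(230,120,370,260),4)
E
```

```text
time_s: 18.85
tcp_pos: [0.4299, -0.0449, 0.0226]
tcp_rot: [180.0, -0.0, -0.9]
wrist_force: [0.3, 0.5, 0.4]
opening: 0.0372
time_s: 19.65
tcp_pos: [0.4004, -0.1867, 0.2106]
tcp_rot: [179.8, -0.3, -1.0]
wrist_force: [0.7, -0.5, -0.4]
opening: 0.0679
[ 0.40036011 -0.18669585  0.2106381 ] [179.82733133  -0.3122432   -0.96872881] [ 43.83675883  -3.01074849 -23.76655436 109.86970187  -1.20773437
  72.53811914 -70.51462084]
```

View pics/15_w.png

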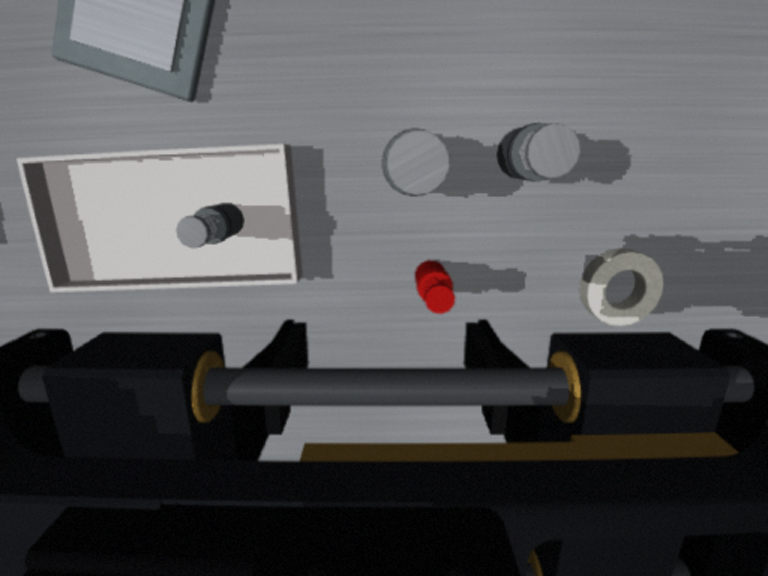

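View pics/15_s.png

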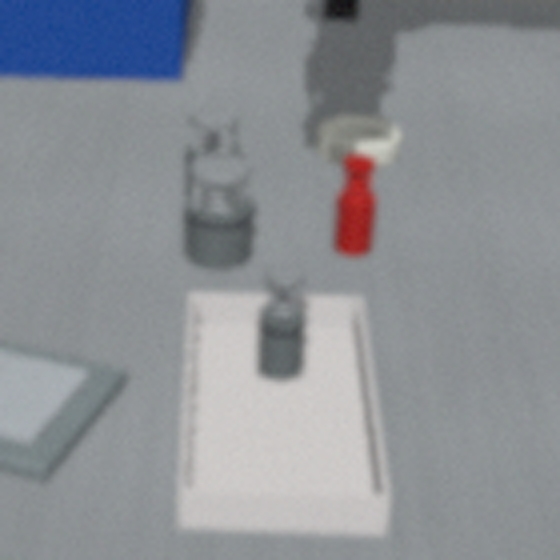

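d30 stands upright in the tray. d44 is next, with its cap at (552,151).

```bash
python3 -m jog '[[[0.75,0.01,-0.02,0,0,0,0],[0.75,0.015,-0.03,-0.01,0,0,0],[0.75,0.015,-0.03,-0.02,0,0,0],[0.75,0.015,-0.025,-0.02,0,0,0],[0.75,0.01,-0.012,-0.02,0,0,0],[0.75,0,0,0,0,0,0],[0.75,0,0,0,0,0,0],[0.75,0,0,0,0,0,0]]]' 20
python3 - <<'E'
from h import *
st,f=shot("wrist"); print(st['tcp_pos'],st['tcp_rot'],st['q'])
st,f=shot("wrist"); print(st['tcp_pos'],st['tcp_rot'],st['q'])
save(f["image"],"16_w.png",None,1.5)
E
```

```text
time_s: 20.55
tcp_pos: [0.4652, -0.3, 0.138]
tcp_rot: [180.0, -0.1, -0.8]
wrist_force: [-0.2, -0.2, 1.0]
opening: 0.0655
[ 0.46517015 -0.30003833  0.13800172] [ 1.79969013e+02 -7.87780905e-02 -8.30923839e-01] [ 45.47563477  14.96452643 -20.02853993 100.0446063    5.5546671
  65.87467862 -67.02495151]
[ 0.46514882 -0.3002585   0.13808641] [ 1.79942435e+02 -8.97377094e-02 -8.37126477e-01] [ 45.47685326  14.95356997 -20.01755812 100.0461166    5.5695291
  65.8618458  -67.02555401]
```

View pics/16_w.png

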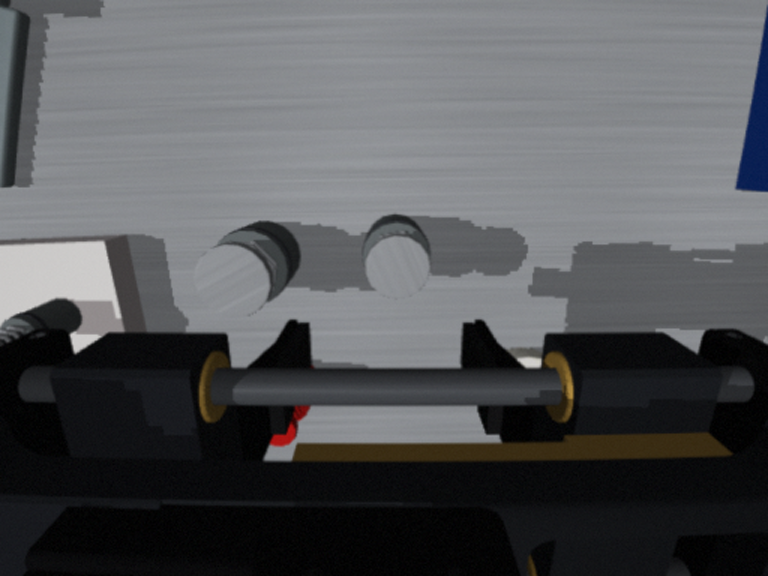

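Run:
```python
from h import *
st,f=shot("wrist"); print(st['tcp_pos'])
p=back(f,np.array([(397,267),(231,281),(397,235),(397,299)])/1.5,.074,st);print(p, p[2,0]-p[3,0])
```

```text
[ 0.4650723  -0.30046072  0.13804261]
[[ 0.48180007 -0.30689027  0.074     ]
 [ 0.47488056 -0.21080729  0.074     ]
 [ 0.50022333 -0.30702305  0.074     ]
 [ 0.46254753 -0.30675471  0.074     ]] 0.03767579376437313
```

The cap measures 37.7 mm, which confirms d44. I'll grasp it.

```bash
python3 -m jog '[[[0.75,0.0165,-0.0065,0,0,0,0],[0.75,0,0,-0.03,0,0,0],[0.75,0,0,-0.035,0,0,0],[0.75,0,0,-0.035,0,0,0],[0.75,0,0,-0.0197,0,0,0],[0.75,0,0,0,0,0,0],[0.5,0,0,0,0,0,0],[0.35,0,0,0,0,0,0]]]' 20
python3 -m jog '[[[0.35,0,0,0,0,0,0],[0.35,0,0,0,0,0,0],[0.35,0,0,0,0,0,0],[0.35,0,0,0.02,0,0,0],[0.35,0,0,0.04,0,0,0],[0.35,0,0,0.04,0,0,0],[0.35,0,0.02,0.03,0,0,-1],[0.35,0.01,0.03,0.01,0,0,-1]]]' 20
python3 -m jog '[[[0.35,0.015,0.035,0,0,0,-2],[0.35,0.015,0.035,0,0,0,-2],[0.35,0.015,0.035,0,0,0,-2],[0.35,0.015,0.035,0,0,0,-2],[0.35,0.015,0.035,0,0,0,-2],[0.35,0.015,0.035,0,0,0,-2],[0.35,0.012,0.03,0,0,0,-2],[0.35,0.01,0.029,0,0,0,-2]]]' 20
```

```text
time_s: 21.5
tcp_pos: [0.4823, -0.308, 0.0188]
tcp_rot: [179.9, -0.1, -0.9]
wrist_force: [0.1, -0.2, 0.1]
opening: 0.0567
time_s: 22.3
tcp_pos: [0.4914, -0.2597, 0.1607]
tcp_rot: [179.8, -0.2, -3.2]
wrist_force: [0.6, 0.0, -2.1]
opening: 0.0436
time_s: 23.1
tcp_pos: [0.6035, 0.0131, 0.157]
tcp_rot: [180.0, -0.0, -19.0]
wrist_force: [0.6, -0.1, -2.3]
opening: 0.0433
```

```bash
python3 -m jog '[[[0.35,0,0,-0.02,0,0,0],[0.35,0,0,-0.03,0,0,0],[0.35,0,0,-0.03,0,0,0],[0.35,0,0,-0.02,0,0,0],[0.35,0,0,0,0,0,0],[0.35,0,0,0,0,0,0],[0.35,0,0,0,0,0,0],[0.35,0,0,0,0,0,0]]]' 20
python3 - <<'E'
from h import *
st,f=shot("wrist"); print(st['tcp_pos'])
save(f["image"],"17_w.png",None,1.5)
E
```

```text
time_s: 23.9
tcp_pos: [0.6041, 0.0116, 0.0584]
tcp_rot: [-180.0, -0.1, -18.9]
wrist_force: [0.9, -0.1, -0.9]
opening: 0.0439
[0.60407423 0.01155148 0.05839396]
```

View pics/17_w.png

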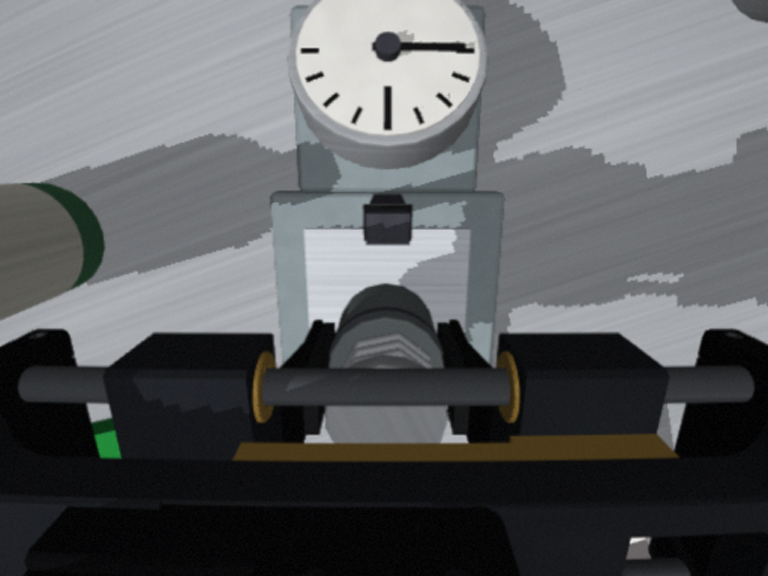

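Good alignment. I'll lower to 0.0345, touch down and release.

```bash
python3 -m jog '[[[0.35,0,0.0005,-0.01,0,0,0],[0.35,0,0,-0.01,0,0,0],[0.35,0,0,-0.0038,0,0,0],[0.35,0,0,0,0,0,0],[0.35,0,0,0,0,0,0],[0.35,0,0,0,0,0,0],[0.6,0,0,0,0,0,0],[0.75,0,0,0,0,0,0]]]' 20
python3 -m jog '[[[0.75,0,0,0,0,0,0],[0.75,0,0,0.01,0,0,0],[0.75,0,0,0.03,0,0,0],[0.75,0,0,0.03,0,0,0],[0.75,-0.01,0.003,0.02,0,0,0],[0.3,-0.03,0.01,0.015,0,0,0],[0,-0.03,0.01,0,0,0,0],[0,0,0,0,0,0,0]]]' 20
python3 -m jog '[[[0,0,0,0,0,0,0],[0,0,0,0,0,0,0],[0,0,0,0,0,0,0],[0,0,0,0,0,0,0],[0,0,0,0,0,0,0],[0,0,0,0,0,0,0],[0,0,0,0,0,0,0],[0,0,0,0,0,0,0]]]' 20
python3 - <<'E'
from h import *
st,f=shot("wrist"); print(st['tcp_pos'],st['opening'])
save(f["image"],"18_w.png",None,1.5)
E
```

```text
time_s: 24.75
tcp_pos: [0.6031, 0.012, 0.0327]
tcp_rot: [180.0, 0.0, -18.9]
wrist_force: [-0.7, -0.1, -0.5]
opening: 0.0525
time_s: 25.55
tcp_pos: [0.5307, 0.0368, 0.1393]
tcp_rot: [180.0, -0.0, -18.7]
wrist_force: [0.1, 0.5, 0.2]
opening: 0.0486
time_s: 26.35
tcp_pos: [0.5332, 0.035, 0.1381]
tcp_rot: [180.0, 0.0, -18.9]
wrist_force: [-0.1, 0.5, -0.2]
opening: 0.0004
[0.53319441 0.03502079 0.13805453] 0.00037132186837887486
```

View pics/18_w.png

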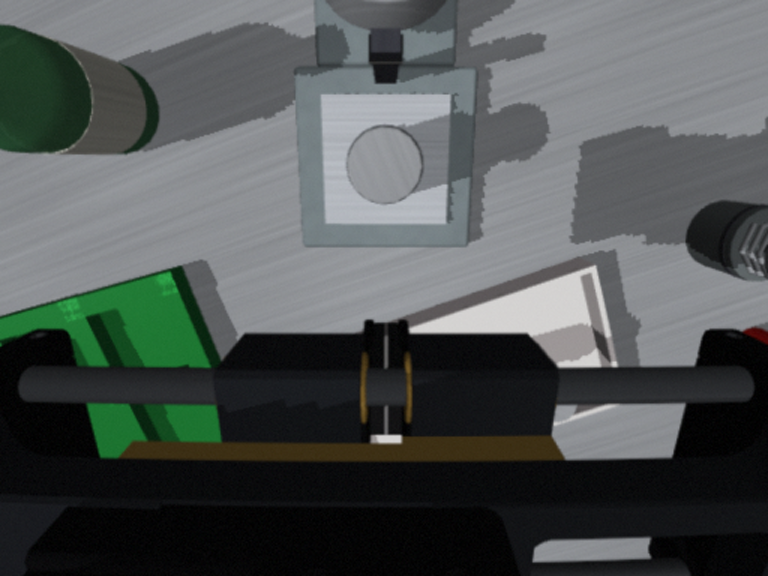

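d44 stands at (384,165), centred on the plate. Next I'll move above its cap.

```bash
python3 -m jog '[[[0,0.02,-0.007,0,0,0,0],[0,0.03,-0.01,0,0,0,0],[0,0.0205,-0.0058,-0.01,0,0,0],[0,0,0,-0.015,0,0,0],[0,0,0,-0.008,0,0,0],[0,0,0,0,0,0,0],[0,0,0,0,0,0,0],[0,0,0,0,0,0,0]]]' 20
```

```text
time_s: 27.2
tcp_pos: [0.6037, 0.0125, 0.106]
tcp_rot: [-180.0, -0.1, -18.9]
wrist_force: [0.6, 0.2, 0.6]
opening: 0.0008
```

```bash
python3 -m jog '[[[0,0,-0.0003,-0.011,0,0,0],[0,0,0,-0.006,0,0,0],[0,0,0,-0.004,0,0,0],[0,0,0,-0.004,0,0,0],[0,0,0,-0.003,0,0,0],[0,0,0,-0.0015,0,0,0],[0,0,0,0,0,0,0],[0,0,0,0,0,0,0]]]' 20
```

```text
time_s: 28.0
tcp_pos: [0.6039, 0.0119, 0.0759]
tcp_rot: [180.0, -0.0, -18.9]
wrist_force: [-0.3, 0.3, 4.8]
opening: 0.0004
```

```bash
for i in 1 2 3; do python3 -m jog '[[[0,0,0,0,0,0,0],[0,0,0,0,0,0,0],[0,0,0,0,0,0,0],[0,0,0,0,0,0,0],[0,0,0,0,0,0,0],[0,0,0,0,0,0,0],[0,0,0,0,0,0,0],[0,0,0,0,0,0,0]]]' 20 ; done
python3 - <<'E'
from h import *
st,f=shot("wrist"); print(st['tcp_pos'],st['wrist_force'])
save(f["image"],"19_w.png",(190,0,330,120),5)
E
```

```text
time_s: 28.8
tcp_pos: [0.6039, 0.0119, 0.076]
tcp_rot: [180.0, -0.0, -18.9]
wrist_force: [-0.5, -0.2, 5.1]
opening: 0.0005
time_s: 29.6
tcp_pos: [0.6038, 0.0119, 0.0759]
tcp_rot: [180.0, -0.0, -18.9]
wrist_force: [-1.6, -0.2, 6.3]
opening: 0.0006
time_s: 30.4
tcp_pos: [0.6039, 0.0119, 0.0759]
tcp_rot: [180.0, -0.0, -18.9]
wrist_force: [-0.6, -0.4, 5.3]
opening: 0.0006
[0.60385501 0.01189337 0.07592882] [-0.573943   -0.40470111  5.33995253]
```

View pics/19_w.png

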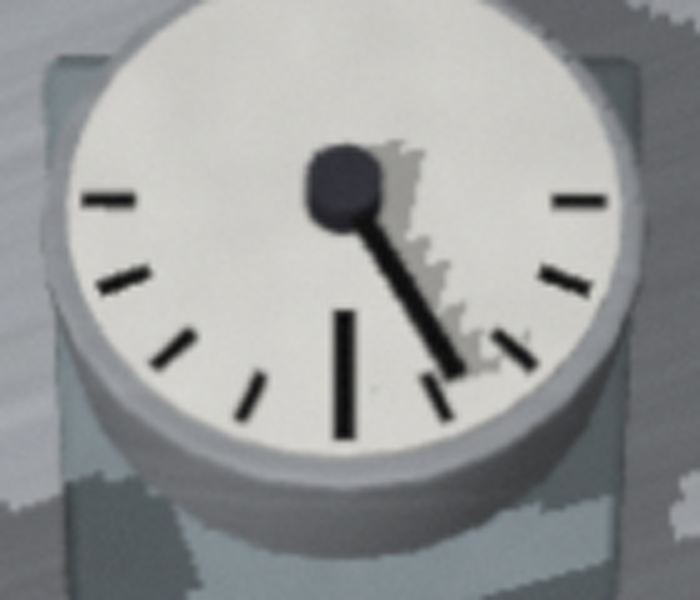

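The dial reads about 6.7 N, short of the long tick. d44 is weak and goes to the tray.

```bash
python3 -m jog '[[[0,0,0,0.01,0,0,0],[0.2,0,0,0.025,0,0,0],[0.75,0,0,0.005,0,0,0],[0.75,0,0,0,0,0,0],[0.75,0,0,0,0,0,0],[0.75,0,0,0,0,0,0],[0.75,0,0,-0.01,0,0,0],[0.75,0,0,-0.02,0,0,0]]]' 20
python3 -m jog '[[[0.75,0,0,-0.03,0,0,0],[0.75,0,0,-0.0215,0,0,0],[0.75,0,0,0,0,0,0],[0.5,0,0,0,0,0,0],[0.35,0,0,0,0,0,0],[0.35,0,0,0,0,0,0],[0.35,0,0,0,0,0,0],[0.35,0,0,0,0,0,0]]]' 20
python3 -m jog '[[[0.35,0,0,0.02,0,0,0],[0.35,0,0,0.035,0,0,0],[0.35,0,0,0.035,0,0,0],[0.35,-0.03,-0.001,0.02,0,0,3],[0.35,-0.036,0.002,0,0,0,4],[0.35,-0.036,0.002,0,0,0,4],[0.35,-0.036,0.002,0,0,0,4],[0.35,-0.036,0.003,0,0,0,4]]]' 20
python3 -m jog '[[[0.35,0,0,0,0,0,0],[0.35,0,0,-0.02,0,0,0],[0.35,0,0,-0.03,0,0,0],[0.35,0,0,-0.02,0,0,0],[0.35,0,0,0,0,0,0],[0.35,0,0,0,0,0,0],[0.35,0,0,0,0,0,0],[0.35,0,0,0,0,0,0]]]' 20
python3 - <<'E'
from h import *
st,f=shot("wrist"); print(st['tcp_pos'],st['tcp_rot'])
save(f["image"],"20_w.png",None,1.5)
g=cams.grab_frame("side");save(g["image"],"20_s.png",(230,120,370,260),4)
E
```

```text
time_s: 31.25
tcp_pos: [0.6043, 0.012, 0.0855]
tcp_rot: [-180.0, -0.1, -18.9]
wrist_force: [0.1, -0.2, -1.1]
opening: 0.0482
time_s: 32.05
tcp_pos: [0.6044, 0.0119, 0.0349]
tcp_rot: [-180.0, -0.1, -18.9]
wrist_force: [-0.2, 0.6, 2.0]
opening: 0.0435
time_s: 32.85
tcp_pos: [0.4281, 0.0199, 0.1439]
tcp_rot: [180.0, 0.0, 0.2]
wrist_force: [-0.6, 0.0, -0.9]
opening: 0.0432
time_s: 33.65
tcp_pos: [0.4306, 0.0199, 0.0752]
tcp_rot: [180.0, -0.1, 0.1]
wrist_force: [-0.0, 0.3, -1.3]
opening: 0.0434
[0.43056175 0.01992801 0.07519843] [ 1.79980512e+02 -1.10613054e-01  9.27276072e-02]
```

View pics/20_w.png

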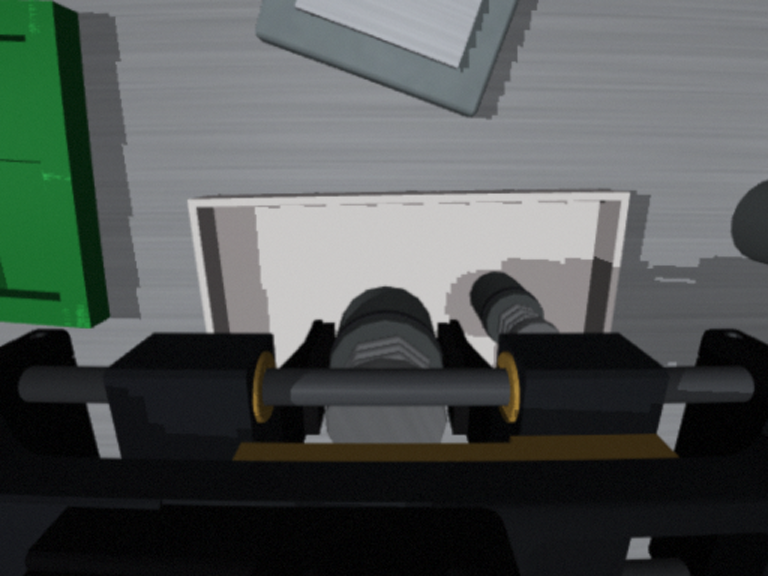

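View pics/20_s.png

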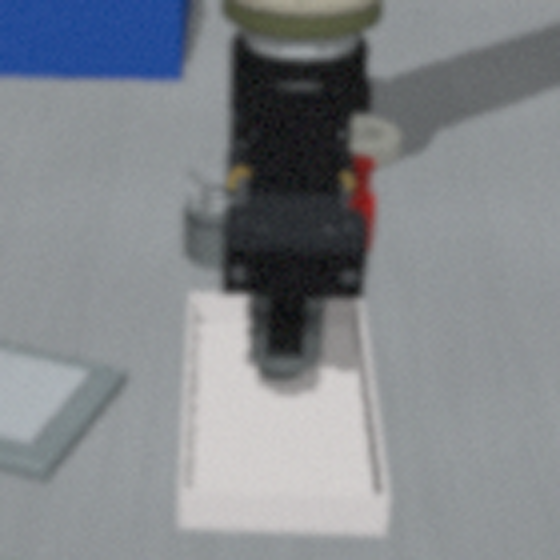

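d30 still stands in the tray, at about (510,310). I'll shift d44 to y=0.07 to leave room between them.

```bash
python3 -m jog '[[[0.35,0,0.025,0,0,0,0],[0.35,0,0.025,0,0,0,0],[0.35,0,0,-0.02,0,0,0],[0.35,0,0,-0.02,0,0,0],[0.35,0,0,-0.0123,0,0,0],[0.35,0,0,0,0,0,0],[0.35,0,0,0,0,0,0],[0.59,0,0,0,0,0,0]]]' 20
python3 -m jog '[[[0.59,0,0,0,0,0,0],[0.59,0,0,0,0,0,0],[0.59,0,0,0.01,0,0,0],[0.59,0,0,0.03,0,0,0],[0.59,0,0,0.04,0,0,0],[0.75,0,-0.02,0.045,0,0,0],[0.85,0,-0.045,0.03,0,0,0],[0.85,0,-0.045,0.03,0,0,0]]]' 20
python3 -m jog '[[[0.85,0,-0.04,0,0,0,0],[0.85,0,-0.04,0,0,0,0],[0.85,0,-0.04,0,0,0,0],[0.85,0.01,-0.02,0,0,0,0],[0.85,0,0,0,0,0,0],[0.85,0,0,0,0,0,0],[0.85,0,0,0,0,0,0],[0.85,0,0,0,0,0,0]]]' 20
python3 - <<'E'
from h import *
st,f=shot("wrist"); print(st['tcp_pos'],st['tcp_rot'])
save(f["image"],"21_w.png",None,1.5)
E
```

```text
time_s: 34.55
tcp_pos: [0.43, 0.0699, 0.0222]
tcp_rot: [180.0, -0.0, 0.1]
wrist_force: [0.2, -0.1, -1.1]
opening: 0.0465
time_s: 35.35
tcp_pos: [0.4297, -0.0338, 0.2051]
tcp_rot: [180.0, -0.2, 0.2]
wrist_force: [1.2, -0.6, 0.1]
opening: 0.0677
time_s: 36.15
tcp_pos: [0.4397, -0.1722, 0.2026]
tcp_rot: [180.0, -0.0, 0.2]
wrist_force: [-0.7, 0.3, -0.3]
opening: 0.0737
[ 0.43970571 -0.17223654  0.20257491] [ 1.79988793e+02 -1.51513727e-02  1.95122175e-01]
```

View pics/21_w.png

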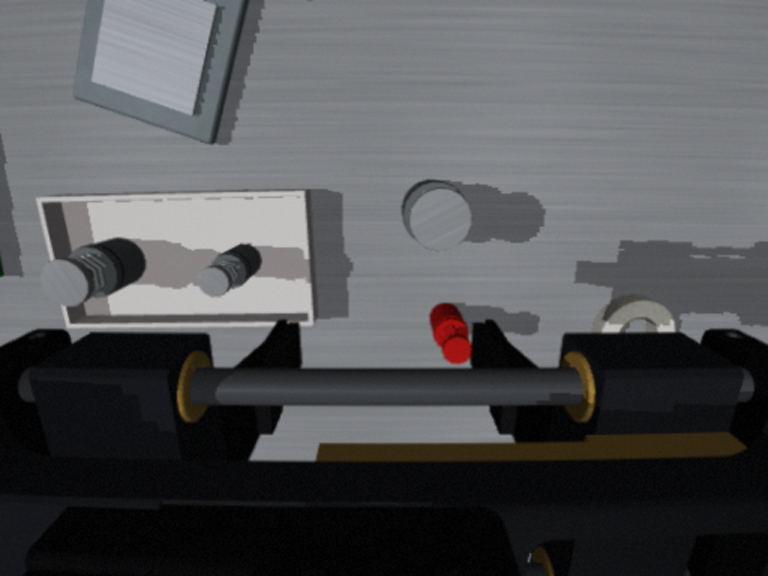

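Both weak springs stand in the tray, at (95,265) and (230,268). d51's cap is at (440,219).

Run:
```python
from h import *
st,f=shot("wrist"); print(st['tcp_pos'])
p=back(f,np.array([(440,219),(409,219),(471,219)])/1.5,.074,st);print(p, p[1,1]-p[2,1])
```

```text
[ 0.43969501 -0.17241031  0.20251411]
[[ 0.47504644 -0.21042957  0.074     ]
 [ 0.47494738 -0.18842754  0.074     ]
 [ 0.47516456 -0.2324765   0.074     ]] 0.0440489576914716
```

```bash
python3 -m jog '[[[0.85,0.015,-0.015,-0.01,0,0,0],[0.85,0.0203,-0.024,-0.03,0,0,0],[0.85,0,0,-0.04,0,0,0],[0.85,0,0,-0.02,0,0,0],[0.85,0,0,0,0,0,0],[0.85,0,0,0,0,0,0],[0.85,0,0,0,0,0,0],[0.85,0,0,0,0,0,0]]]' 20
python3 - <<'E'
from h import *
st,f=shot("wrist"); print(st['tcp_pos'],st['tcp_rot'])
save(f["image"],"22_w.png",None,1.5)
E
```

```text
time_s: 37.05
tcp_pos: [0.4759, -0.2125, 0.1039]
tcp_rot: [179.9, -0.1, 0.1]
wrist_force: [0.0, 0.7, 0.1]
opening: 0.0742
[ 0.47586528 -0.21254016  0.10385027] [ 1.79926088e+02 -1.33631192e-01  1.06075384e-01]
```

View pics/22_w.png

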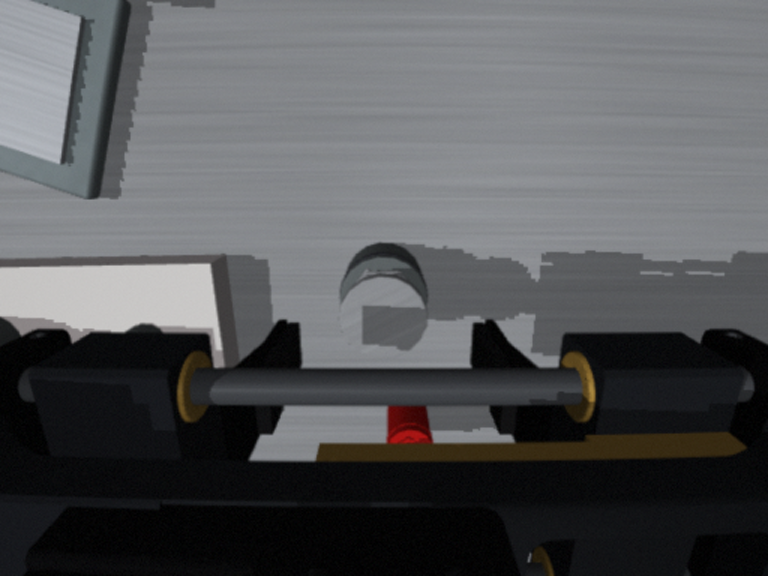

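Centred between the jaws. Now I'll descend and grip.

```bash
python3 -m jog '[[[0.85,0,0.001,-0.02,0,0,0],[0.85,0,0,-0.035,0,0,0],[0.85,0,0,-0.0305,0,0,0],[0.85,0,0,0,0,0,0],[0.85,0,0,0,0,0,0],[0.6,0,0,0,0,0,0],[0.45,0,0,0,0,0,0],[0.45,0,0,0,0,0,0]]]' 20
python3 -m jog '[[[0.45,0,0,0,0,0,0],[0.45,0,0,0,0,0,0],[0.45,0,0,0,0,0,0],[0.45,0,0,0.02,0,0,0],[0.45,0,0,0.04,0,0,0],[0.45,0,0,0.04,0,0,0],[0.45,0.01,0.015,0.035,0,0,-2],[0.45,0.015,0.025,0.005,0,0,-2]]]' 20
python3 -m jog '[[[0.45,0.015,0.026,0,0,0,-2],[0.45,0.015,0.027,0,0,0,-2],[0.45,0.015,0.027,0,0,0,-2],[0.45,0.015,0.027,0,0,0,-2],[0.45,0.015,0.027,0,0,0,-2],[0.45,0.015,0.027,0,0,0,-2],[0.45,0.012,0.022,0,0,0,-2],[0.45,0.0013,0.0015,0,0,0,-1]]]' 20
python3 -m jog '[[[0.45,0,0,-0.02,0,0,0],[0.45,0,0,-0.03,0,0,0],[0.45,0,0,-0.03,0,0,0],[0.45,0,0,-0.015,0,0,0],[0.45,0,0,0,0,0,0],[0.45,0,0,0,0,0,0],[0.45,0,0,0,0,0,0],[0.45,0,0,0,0,0,0]]]' 20
python3 - <<'E'
from h import *
st,f=shot("wrist"); print(st['tcp_pos'])
save(f["image"],"23_w.png",None,1.5)
E
```

```text
time_s: 37.9
tcp_pos: [0.4757, -0.2117, 0.018]
tcp_rot: [179.9, -0.1, 0.1]
wrist_force: [-0.5, 0.5, 0.1]
opening: 0.0575
time_s: 38.7
tcp_pos: [0.5016, -0.1733, 0.1613]
tcp_rot: [179.8, -0.3, -4.2]
wrist_force: [1.3, 0.5, -1.9]
opening: 0.05
time_s: 39.5
tcp_pos: [0.6038, 0.0175, 0.1564]
tcp_rot: [-179.9, 0.1, -18.7]
wrist_force: [0.5, -1.0, -1.3]
opening: 0.0507
time_s: 40.3
tcp_pos: [0.6042, 0.0132, 0.0632]
tcp_rot: [-180.0, -0.1, -18.9]
wrist_force: [-0.8, 0.6, -0.9]
opening: 0.0503
[0.60418997 0.01323772 0.0632343 ]
```

View pics/23_w.png

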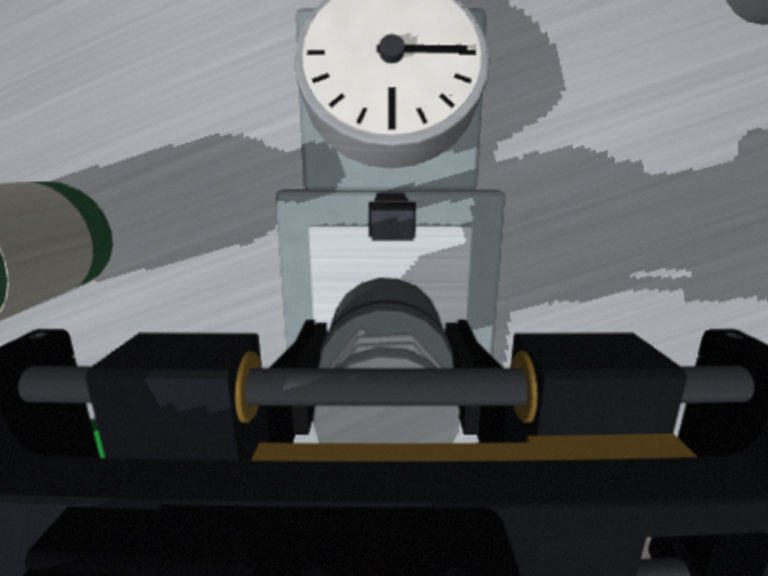

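```bash
python3 -m jog '[[[0.45,0,-0.0012,-0.01,0,0,0],[0.45,0,0,-0.01,0,0,0],[0.45,0,0,-0.009,0,0,0],[0.45,0,0,0,0,0,0],[0.45,0,0,0,0,0,0],[0.45,0,0,0,0,0,0],[0.7,0,0,0,0,0,0],[0.82,0,0,0,0,0,0]]]' 20
python3 -m jog '[[[0.82,0,0,0,0,0,0],[0.82,0,0,0.01,0,0,0],[0.82,0,0,0.03,0,0,0],[0.82,0,0,0.03,0,0,0],[0.82,-0.01,0.003,0.02,0,0,0],[0.3,-0.03,0.01,0.015,0,0,0],[0,-0.03,0.01,0,0,0,0],[0,0,0,0,0,0,0]]]' 20
python3 -m jog '[[[0,0,0,0,0,0,0],[0,0,0,0,0,0,0],[0,0,0,0,0,0,0],[0,0,0,0,0,0,0],[0,0,0,0,0,0,0],[0,0,0,0,0,0,0],[0,0,0,0,0,0,0],[0,0,0,0,0,0,0]]]' 20
python3 - <<'E'
from h import *
st,f=shot("wrist"); print(st['tcp_pos'],st['opening'])
save(f["image"],"24_w.png",None,1.5)
E
```

```text
time_s: 41.15
tcp_pos: [0.6031, 0.0121, 0.0322]
tcp_rot: [180.0, 0.0, -18.9]
wrist_force: [1.5, -0.7, -0.4]
opening: 0.0598
time_s: 41.95
tcp_pos: [0.5309, 0.0367, 0.139]
tcp_rot: [180.0, -0.0, -18.7]
wrist_force: [-0.3, 0.2, 0.3]
opening: 0.0552
time_s: 42.75
tcp_pos: [0.5333, 0.0351, 0.1377]
tcp_rot: [180.0, 0.0, -18.9]
wrist_force: [0.9, 0.0, 0.4]
opening: 0.001
[0.53331197 0.03505645 0.13774319] 0.0010322253980843761
```

View pics/24_w.png

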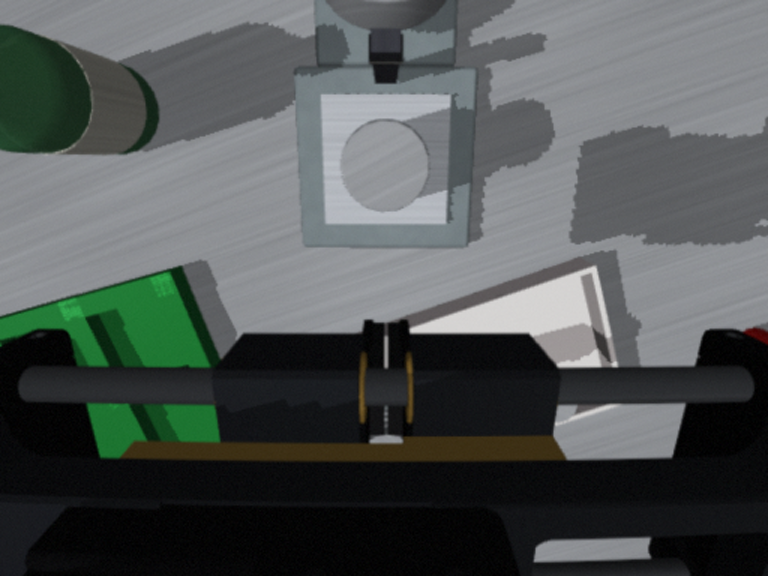

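d51 is centred on the plate at (385,165). Same press as before.

```bash
python3 -m jog '[[[0,0.02,-0.007,0,0,0,0],[0,0.03,-0.01,0,0,0,0],[0,0.0205,-0.0058,-0.01,0,0,0],[0,0,0,-0.015,0,0,0],[0,0,0,-0.008,0,0,0],[0,0,0,0,0,0,0],[0,0,0,0,0,0,0],[0,0,0,0,0,0,0]]]' 20
python3 -m jog '[[[0,0,-0.0003,-0.011,0,0,0],[0,0,0,-0.006,0,0,0],[0,0,0,-0.004,0,0,0],[0,0,0,-0.004,0,0,0],[0,0,0,-0.003,0,0,0],[0,0,0,-0.0015,0,0,0],[0,0,0,0,0,0,0],[0,0,0,0,0,0,0]]]' 20
```

```text
time_s: 43.6
tcp_pos: [0.6038, 0.0125, 0.1056]
tcp_rot: [-180.0, -0.1, -18.9]
wrist_force: [-0.1, 0.2, 0.7]
opening: 0.0007
time_s: 44.4
tcp_pos: [0.6044, 0.0119, 0.0767]
tcp_rot: [-180.0, -0.1, -18.9]
wrist_force: [-4.7, -0.6, 16.1]
opening: 0.0
```

```bash
python3 -m jog '[[[0,0,0,-0.001,0,0,0],[0,0,0,0,0,0,0],[0,0,0,0,0,0,0],[0,0,0,0,0,0,0],[0,0,0,0,0,0,0],[0,0,0,0,0,0,0],[0,0,0,0,0,0,0],[0,0,0,0,0,0,0]]]' 20
for i in 1 2 3; do python3 -m jog '[[[0,0,0,0,0,0,0],[0,0,0,0,0,0,0],[0,0,0,0,0,0,0],[0,0,0,0,0,0,0],[0,0,0,0,0,0,0],[0,0,0,0,0,0,0],[0,0,0,0,0,0,0],[0,0,0,0,0,0,0]]]' 20 ; done
python3 - <<'E'
from h import *
st,f=shot("wrist"); print(st['tcp_pos'],st['wrist_force'])
save(f["image"],"25_w.png",(190,0,330,120),5)
E
```

```text
time_s: 45.2
tcp_pos: [0.6044, 0.012, 0.0758]
tcp_rot: [-180.0, -0.1, -18.9]
wrist_force: [-4.8, -0.4, 16.3]
opening: 0.0005
time_s: 46.0
tcp_pos: [0.6044, 0.012, 0.0758]
tcp_rot: [-180.0, -0.1, -18.9]
wrist_force: [-4.7, -0.7, 15.4]
opening: 0.0003
time_s: 46.8
tcp_pos: [0.6044, 0.012, 0.0758]
tcp_rot: [-180.0, -0.1, -18.9]
wrist_force: [-4.9, -0.6, 16.5]
opening: 0.0002
time_s: 47.6
tcp_pos: [0.6044, 0.012, 0.0758]
tcp_rot: [-180.0, -0.1, -18.9]
wrist_force: [-5.4, -0.4, 15.6]
opening: 0.0004
[0.60438524 0.01195458 0.07578918] [-5.38191214 -0.35172731 15.63607404]
```

View pics/25_w.png

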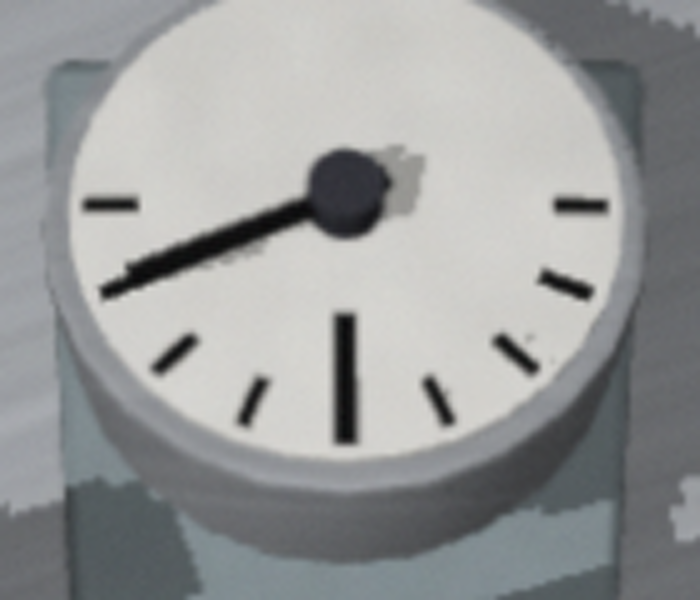

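d51 reads about 17.5 N, well past the long tick, so it goes to the rack.

```bash
python3 -m jog '[[[0,0,0,0.01,0,0,0],[0.2,0,0,0.025,0,0,0],[0.85,0,0,0.005,0,0,0],[0.85,0,0,0,0,0,0],[0.85,0,0,0,0,0,0],[0.85,0,0,0,0,0,0],[0.85,0,0,0,0,0,0],[0.85,0,0,-0.02,0,0,0]]]' 20
python3 -m jog '[[[0.85,0,0,-0.03,0,0,0],[0.85,0,0,-0.03,0,0,0],[0.85,0,0,0,0,0,0],[0.6,0,0,0,0,0,0],[0.45,0,0,0,0,0,0],[0.45,0,0,0,0,0,0],[0.45,0,0,0,0,0,0],[0.45,0,0,0,0,0,0]]]' 20
python3 -m jog '[[[0.45,0,0,0.02,0,0,0],[0.45,0,0,0.035,0,0,0],[0.45,0,0,0.04,0,0,0],[0.45,-0.02,0.02,0.04,0,0,3],[0.45,-0.025,0.03,0.02,0,0,4],[0.45,-0.025,0.03,0,0,0,4],[0.45,-0.025,0.03,0,0,0,4],[0.45,-0.025,0.03,0,0,0,4]]]' 20
python3 -m jog '[[[0.45,-0.025,0.03,0,0,0,0],[0.45,-0.025,0.03,0,0,0,0],[0.45,-0.02,0.02,0,0,0,0],[0.45,-0.015,0.01,0,0,0,0],[0.45,0,0,0,0,0,0],[0.45,0,0,0,0,0,0],[0.45,0,0,0,0,0,0],[0.45,0,0,0,0,0,0]]]' 20
python3 - <<'E'
from h import *
st,f=shot("wrist"); print(st['tcp_pos'],st['tcp_rot'],st['q'])
save(f["image"],"26_w.png",None,1.5)
E
```

```text
time_s: 48.45
tcp_pos: [0.6053, 0.0121, 0.0959]
tcp_rot: [-179.9, -0.2, -18.9]
wrist_force: [0.6, -0.1, 0.6]
opening: 0.0488
time_s: 49.25
tcp_pos: [0.6046, 0.0119, 0.0353]
tcp_rot: [-180.0, -0.1, -18.9]
wrist_force: [1.0, 0.9, 3.6]
opening: 0.0507
time_s: 50.05
tcp_pos: [0.4825, 0.1529, 0.1895]
tcp_rot: [180.0, -0.0, 0.3]
wrist_force: [0.1, 0.2, -1.0]
opening: 0.0505
time_s: 50.85
tcp_pos: [0.3995, 0.241, 0.1891]
tcp_rot: [180.0, 0.0, -0.0]
wrist_force: [-0.0, -0.8, -1.3]
opening: 0.0506
[0.39952032 0.24101688 0.1891428 ] [ 1.79993251e+02  1.30973200e-02 -8.08912628e-03] [   3.35682504    2.80195539  -40.57057859  107.49552933    1.93133141
   70.40018378 -127.83652544]
```

View pics/26_w.png

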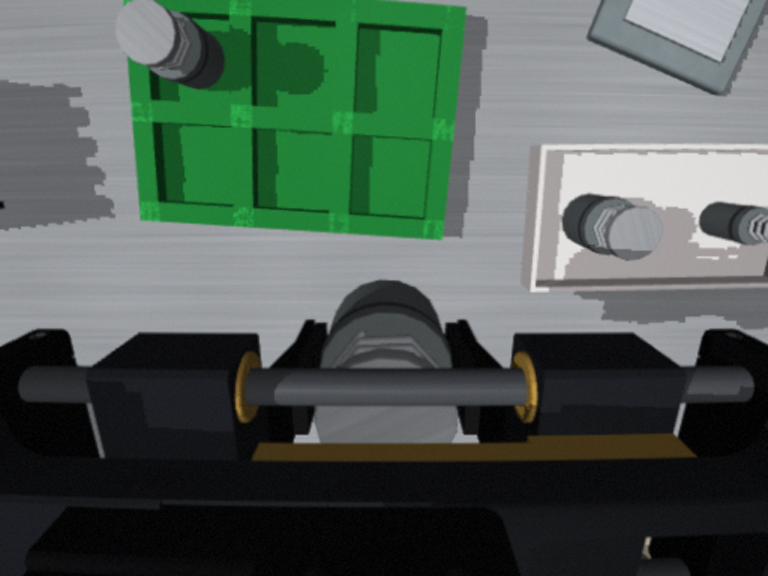

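Run:
```python
from h import *
from scipy.optimize import least_squares
st,f=shot("wrist"); print(st['tcp_pos'])
o=np.array([(140,220),(443,239),(465,8)])/1.5
B=back(f,o,.018,st);print(B, np.linalg.norm(B[0]-B[1]),np.linalg.norm(B[1]-B[2]))
v=B[0]-B[1];w=B[2]-B[1]
yaw=np.degrees(np.arctan2(-v[0],v[1]));c=(B[0]+B[2])/2
print("c",c,"yaw",yaw,np.degrees(np.arctan2(w[1],w[0])))
a=np.radians(yaw);R2=np.array([[np.cos(a),-np.sin(a)],[np.sin(a),np.cos(a)]])
for q in[(-39,-78),(39,-78),(-39,0)]: 
    t=c[:2]+R2@np.array(q)/1000;print(q,t)
    C=np.array([t+R2@np.array(k)*.031 for k in[(-1,-1),(1,-1),(1,1),(-1,1)]])
    px=proj(f,np.c_[C,np.full(4,.018)],st);cv2.polylines(f["image"],[np.round(px).astype(int)],True,(255,0,0),1)
save(f["image"],"27_w.png",None,1.5)
```

```text
[0.39938895 0.24120092 0.18912821]
[[0.42839663 0.44465687 0.018     ]
 [0.41215469 0.19442081 0.018     ]
 [0.58171825 0.1844269  0.018     ]] 0.2507626049884558 0.16985781484136506
c [0.50505744 0.31454188 0.018     ] yaw -3.713658037330681 -3.3730580631153937
(-39, -78) [0.46108726 0.2392317 ]
(39, -78) [0.53892347 0.23417963]
(-39, 0) [0.46613933 0.31706792]
```

View pics/27_w.png

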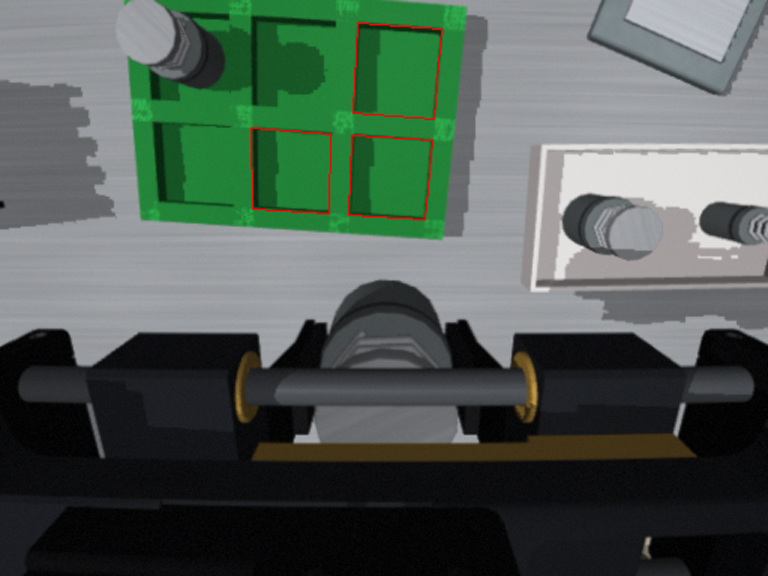

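The cell overlays match the picture. I'll use the empty cell at (-39,-78), centred at (0.461,0.239) in the world frame.

```bash
python3 -m jog '[[[0.45,0.02,-0.001,0,0,0,0],[0.45,0.025,-0.001,-0.01,0,0,0],[0.45,0.0168,0,-0.03,0,0,0],[0.45,0,0,-0.035,0,0,0],[0.45,0,0,-0.035,0,0,0],[0.45,0,0,-0.019,0,0,0],[0.45,0,0,0,0,0,0],[0.45,0,0,0,0,0,0]]]' 20
python3 -m jog '[[[0.45,0,0,0,0,0,0],[0.45,0,0,0,0,0,0],[0.45,0,0,0,0,0,0],[0.45,0,0,0,0,0,0],[0.45,0,0,0,0,0,0],[0.45,0,0,0,0,0,0],[0.45,0,0,0,0,0,0],[0.45,0,0,0,0,0,0]]]' 20
python3 - <<'E'
from h import *
st,f=shot("wrist"); print(st['tcp_pos'],st['tcp_rot'],st['q'])
a=np.radians(-3.7);R2=np.array([[np.cos(a),-np.sin(a)],[np.sin(a),np.cos(a)]])
t=np.array([.461,.239]);C=np.array([t+R2@np.array(k)*.031 for k in[(-1,-1),(1,-1),(1,1),(-1,1)]])
px=proj(f,np.c_[C,np.full(4,.018)],st);cv2.polylines(f["image"],[np.round(px).astype(int)],True,(255,0,0),1)
save(f["image"],"28_w.png",None,1.5)
g=cams.grab_frame("side");save(g["image"],"28_s.png",(190,225,330,380),4)
E
```

```text
time_s: 51.75
tcp_pos: [0.4609, 0.24, 0.0608]
tcp_rot: [-180.0, 0.0, 0.1]
wrist_force: [-0.2, 0.1, -1.8]
opening: 0.0502
time_s: 52.55
tcp_pos: [0.4606, 0.2399, 0.0602]
tcp_rot: [180.0, 0.0, 0.1]
wrist_force: [0.6, 0.1, -1.3]
opening: 0.0504
[0.46055766 0.23993221 0.06022099] [1.79993858e+02 5.59663709e-03 1.01359985e-01] [   0.32213867   19.05468818  -37.48795802  108.22842491   13.67351002
   57.20781274 -133.02515479]
```

View pics/28_w.png

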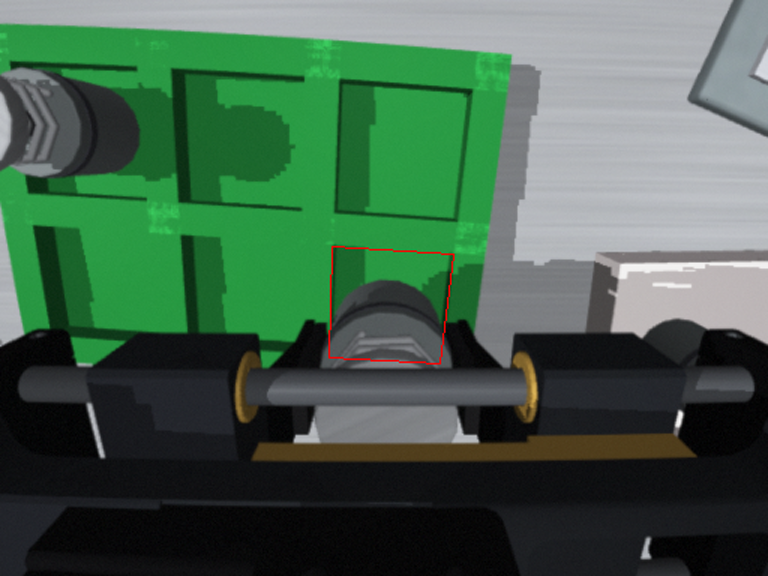

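View pics/28_s.png

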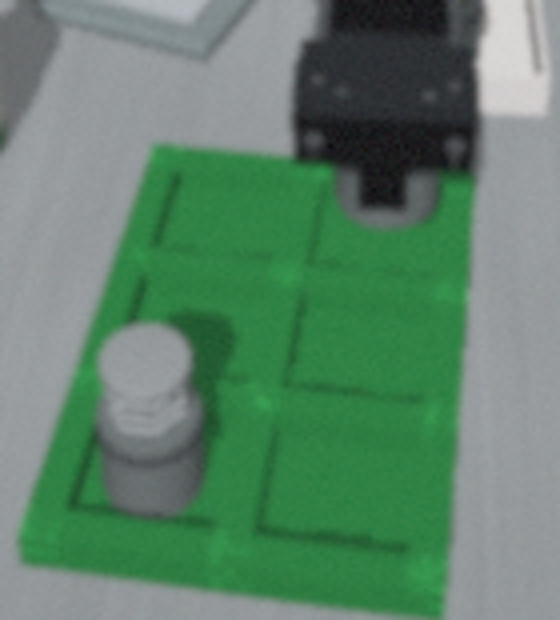

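```bash
python3 -m jog '[[[0.45,0.0003,-0.0008,-0.012,0,0,0],[0.45,0,0,-0.012,0,0,0],[0.45,0,0,-0.009,0,0,0],[0.45,0,0,-0.0037,0,0,0],[0.45,0,0,0,0,0,0],[0.45,0,0,0,0,0,0],[0.45,0,0,0,0,0,0],[0.45,0,0,0,0,0,0]]]' 20
```

```text
time_s: 53.45
tcp_pos: [0.4608, 0.2391, 0.0233]
tcp_rot: [180.0, 0.0, 0.1]
wrist_force: [-1.1, 0.6, -1.9]
opening: 0.0506
```

```bash
python3 -m jog '[[[0.45,0,0,-0.0005,0,0,0],[0.45,0,0,0,0,0,0],[0.6,0,0,0,0,0,0],[0.8,0,0,0,0,0,0],[0.8,0,0,0,0,0,0],[0.8,0,0,0.01,0,0,0],[0.8,0,0,0.03,0,0,0],[0.8,0,0,0.04,0,0,0]]]' 20
python3 -m jog '[[[0.8,0,0,0.04,0,0,0],[0.8,-0.02,0,0.04,0,0,0],[0.8,-0.02,-0.02,0,0,0,0],[0.8,-0.02,-0.03,0,0,0,0],[0.8,0,-0.02,0,0,0,0],[0.8,0,0,0,0,0,0],[0.8,0,0,0,0,0,0],[0.8,0,0,0,0,0,0]]]' 20
python3 - <<'E'
from h import *
st,f=shot("wrist"); print(st['tcp_pos'],st['tcp_rot'])
save(f["image"],"29_w.png",None,1.5)
g=cams.grab_frame("side");save(g["image"],"29_s.png",(130,130,380,380),2.4)
h=cams.grab_frame("scene");save(h["image"],"29_c.png",None,1.5)
E
```

```text
time_s: 54.25
tcp_pos: [0.4598, 0.2387, 0.1033]
tcp_rot: [180.0, 0.2, 0.1]
wrist_force: [1.1, 0.3, 0.1]
opening: 0.0692
time_s: 55.05
tcp_pos: [0.401, 0.1702, 0.1834]
tcp_rot: [-180.0, -0.0, 0.2]
wrist_force: [-0.2, 0.6, -0.5]
opening: 0.0695
[0.40099964 0.17015567 0.18344517] [-1.79970978e+02 -2.24763075e-02  1.65763538e-01]
```

View pics/29_w.png

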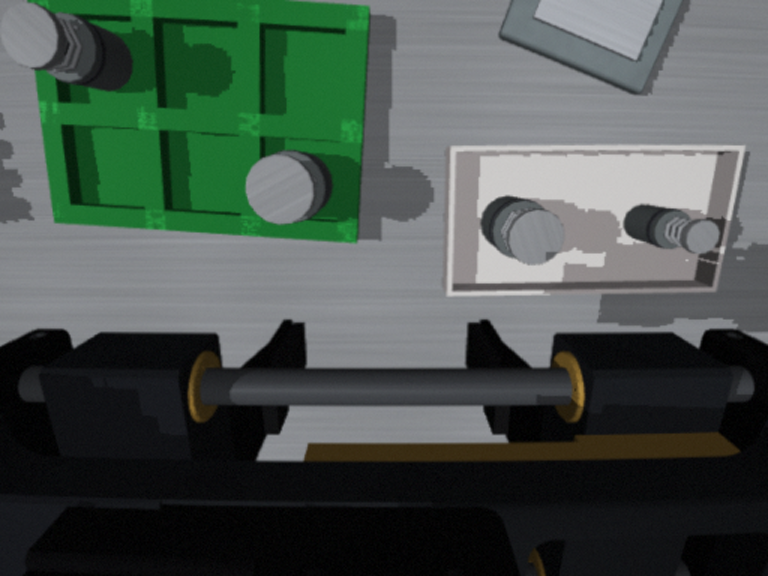

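View pics/29_s.png

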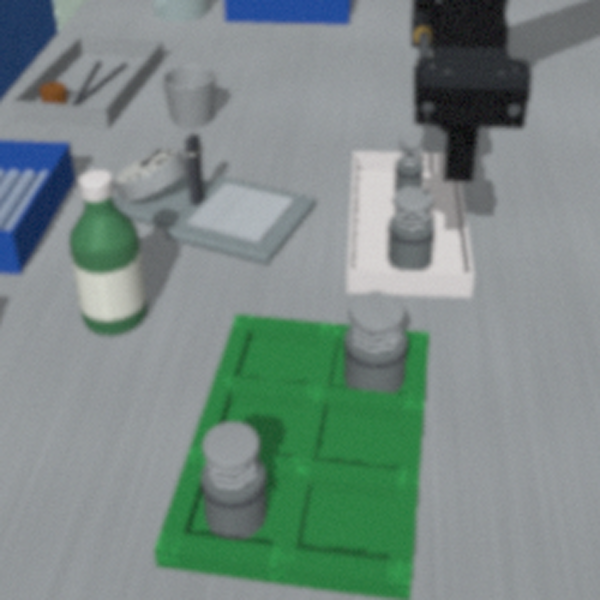

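View pics/29_c.png

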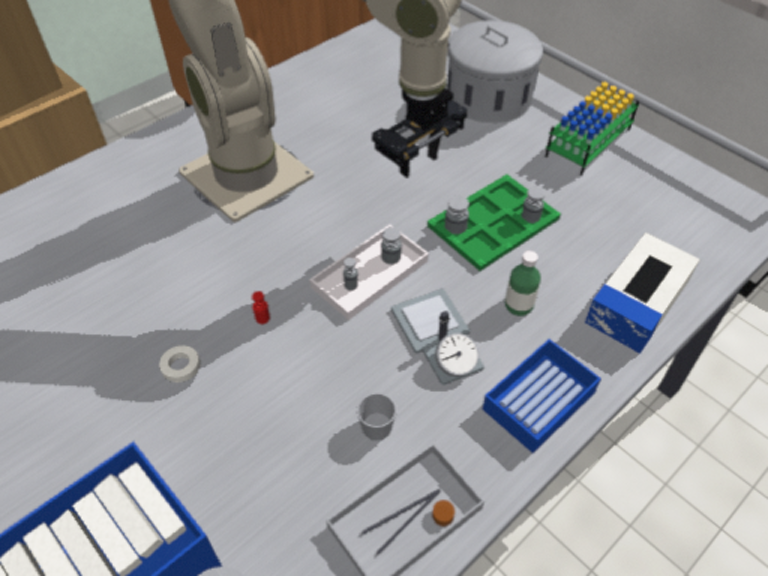

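Run:
```python
from h import *
st,f=shot("wrist")
print(back(f,np.array([(285.5,188)])/1.5,.078,st), st['time_s'])
print(order.finish_job())
```

```text
[[0.45897333 0.23477192 0.078     ]] 55.2
the job is handed in; nothing more can be done
None
```

I tested the three loose springs on the trolley from narrowest to widest, sorted them by the dial, and handed the job in at 55 s of the 210 s allowed. There was no 37 mm loose spring; the tape roll was there in its place.

| Spring | Dial reading | Placed |
|---|---|---|
| 30 mm | about 6 N | white tray, upright |
| 44 mm | about 6.7 N | white tray, upright |
| 51 mm | about 17.5 N | empty rack cell at x = -39, y = -78 mm |

- **Presses:** I held each one with the fingertips at 75.7 to 76.0 mm (mark at 76.0 mm) for more than two seconds. The wrist force roughly agreed with the dial each time.
- **Last pictures:** The two weak springs stand in the tray and the 51 mm one stands in its cell. The one spring already in the rack, the red look-alike, tape, bottle and cup all look undisturbed, and the gripper is clear.
- **One disagreement:** My final check of the 51 mm cap put it about 2 mm in x and 4 mm in y from the cell centre. The arm's own position at release was within 0.5 mm of it. I took the pixel by eye and left the spring where it was.

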